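Build a spacer stack on the stand's bolt and clamp it to the set torque

TASK

Make up the stack on the upright bolt of the clamping stand: thread the spacer on first, right down onto the base, then every flat washer that lies about (on the bench or on the wooden box), then the bushing on top. Then swing the clamp arm fully over the stack and tighten the wing knob clockwise until the clamp bears on the bushing and the knob's clutch slips. Leave the stack clamped and let go of everything.

Things in the scene. Friction and masses are not known exactly. Their poses are not given: they have to be found in the camera images.
- stand: Stand fixed to the bench: grey plate 200x90x15 mm, upright threaded bolt 18 mm thick (last 8 mm tapers to 8 mm), top 76 mm above the bench. Origin: on the bolt's axis at bench height; +x points to the clamp post, 105 mm from the bolt; plate spans x -45..155, y -45..45 mm. Post with knob: 185 mm high, 48 mm across. Place and yaw vary.
- clamp_lift: Collar sliding on the post, carries the clamp arm; origin on the post's axis, level with the arm's underside (115 mm above the bench with the screw fully up). The screw lowers it 8 mm per rad; pressing the arm down with more than about 5 N turns the screw.
- clamp_arm (a joint): Arm angle about the post, rad: 0 = over the bolt, at its stop; grows counter-clockwise from above (to the stand's -y side). Starts near 1.7, stays where left (stiff, 0.05 N m). Grey bar 24 mm wide, 12 thick, top 127 mm above the bench with the screw up; below it, 105 mm from the post, a 38 mm rubber pad whose underside is then at 109 mm.
- swing_peg (a point): Steel peg standing upright on the end of the clamp arm, for swinging it: 14 mm diameter, 60 mm high, 130 mm from the post's axis. This point is on the peg's axis 38 mm above the arm's top, 22 mm below the peg's. It turns with the arm.
- knob_grip (a point): Black wing knob on top of the post, axis vertical and in line with the post: a wing 48 mm long (along this point's x axis), 14 mm thick (y axis) and 36 mm high on a disc of 42 mm diameter. This point is on the axis at 17 mm above the disc, half-way up the wing.
- screw (a joint): Turn of the clamp screw, rad, 0 = fully up (start), grows clockwise seen from above up to 4.1; an aluminium collar with a small pointer under the knob turns with it. 1 rad lowers the arm by 8 mm. It turns easily (0.05 N m) and stays where it is left.
- knob (a joint): Slip of the knob's clutch, rad: how far the knob has turned clockwise relative to the screw. It stays 0 while knob and screw turn together and grows when the screw is stopped and the clutch slips (at 0.16 N m, steady, in either direction). The clutch counts as slipped beyond 0.25; slipping more does no harm.
- spacer_mid (a point): Spacer: short aluminium tube, 50 mm outer diameter, 24 mm hole, 24 mm high, lying with its axis upright. Point at its centre, 12 mm above its underside.
- washer_0_mid (a point): Flat steel washer 0, 60 mm outer diameter, 24 mm hole, 8 mm thick, lying flat on the bench or on the lid of the closed wooden instrument box (37 mm high). 1 to 3 of these washers are present, all alike. Point at its centre, 4 mm above its underside.
- washer_1_mid (a point): Flat steel washer 1, 60 mm outer diameter, 24 mm hole, 8 mm thick, lying flat on the bench or on the lid of the closed wooden instrument box (37 mm high). 1 to 3 of these washers are present, all alike. Point at its centre, 4 mm above its underside.
- washer_2_mid (a point): Flat steel washer 2, 60 mm outer diameter, 24 mm hole, 8 mm thick, lying flat on the bench or on the lid of the closed wooden instrument box (37 mm high). 1 to 3 of these washers are present, all alike. Point at its centre, 4 mm above its underside.
- bushing_mid (a point): Bushing: brass tube, 40 mm outer diameter, 24 mm hole, 40 mm high, standing upright. Point at its centre, 20 mm above its underside.
- oil_can: Oil can, 68 mm across, 118 mm high, standing at the back left: a bystander, not to be knocked over. Origin at the centre of its underside. All else about is bystanders too. Lathe base: world x > 0.415, y < -0.04; its 200 mm high headstock: x > 0.43, y < -0.06; instrument box: x < 0.44, y > 0.27; side board: y > 0.445; cabinet overhead: x > 0.65, z > 0.4.
Not all that is in view belongs to the job. Leave any purple look-alike of the part that bears washer_1_mid alone.

How it is judged:
By the outcome, as a careful person would: the job done as asked, in the order asked, and still so for the second after the job is handed in, with the robot touching nothing.
Of washer_0, washer_1, washer_2 only 1 to 3 are there at a start; the rules pass over those that are not, and their reading is None.
At some moment in a run one of spacer, bushing may be knocked a few centimetres aside while the robot is not near it.
Once in a run the grip may slacken for a moment while it holds something.
It also fails if it takes over 210 s, if anything falls off the work surface, if the arm or the gripper's body presses on something with over 40 N, if the wrist force passes 120 N, or if a joint passes its speed limit or range.

ROBOT

A 6-joint arm with a two-finger parallel gripper is mounted at the origin on a cart in front of the work surface, level with it; the furniture and walls round the work are solid. World frame = base frame: x ahead of the robot, y to its left, z up, the work surface at z = 0. Lengths are in m, angles in degrees, forces in N, time in s.
With the tool pointing down it reaches from about 0.4 to 0.825 m from the base axis. Payload 7 kg.
Tool frame: the origin (TCP) lies midway between the tips of the shut fingers; the grasp point (between the pads) lies 19 mm behind it; z points along the fingers, y is the line along which they close (so a half turn about z gives the same grasp; the last joint's range is limited). The gripper opens to 88 mm and grips with 3 to 60 N. Pads are 19 mm wide; open, the fingers measure 130 mm over their backs; the gripper's body (78 mm by 193 mm) begins 47 mm behind the grasp point.
Start: joints at [79.933, 20.546, 0.682, 0, -70.136, -16.507], TCP at [0.302, 0.604, 0.2] pointing down, gripper open.
Joint ranges: [-176.03, 176.03], [-82.01, 121.73], [-58.28, 71.71], [-173.87, 95.51], [-174.79, -0.11], [-173.66, 173.66]. Speed limits (degrees/s): [136.94, 136.94, 172.46, 180, 180, 180].

INTERFACE

Orientations are given as [roll, pitch, yaw] about the fixed x, y, z axes, in that order (R = Rz(yaw) Ry(pitch) Rx(roll)).
In Python, from plant import telemetry, viewer, workorder gives the robot as it stands. The module is installed in compiled form; this text tells all that it offers.
- The arm moves only by the tool carry_out, never from a script. Its argument "rows" is a list of rows, each a list of 6 numbers: the shift along the tool's x, y, z in m, then the turn, a rotation vector about the tool's x, y, z in rad. In form: [[tx, ty, tz, ax, ay, az], ...]. A call has 1 to 8 rows; each row is the pose to reach, as a shift and turn from the pose commanded when the call began, along the tool's axes at that moment; what a row does not reach only later rows make up. A row lasts 1/8 s, in which the tool goes at most 62.5 mm and 10.7 degrees, less where a joint would pass 70% of its speed; a pose out of reach is approached as far as the arm can. A call with a gripper value outside its range is refused whole. "grip" is the gripper's target within -1 to 1 (fully open at 1, half-way at 0, shut at -1), set as the call begins (left out, the last holds). The fingers move at their own pace and stop on an object; the grip force is fixed at half the most. Time passes only in rows, so rows that repeat a pose let the fingers close. It gives the time, the measured TCP pose, the force, the opening and the grip force at its end, in the units of the state.
- telemetry.get_obs(): the state, without advancing time (a new reading comes with each control period).
- viewer.snapshot(name): name is "side" or "top" or "wrist"; returns the picture (384x512x3 uint8, red, green, blue); there is no depth.
- viewer.camera_info(name): a dict with "intrinsics" (3x3 intrinsics, pixels), "k1" (the pictures are not rectified: a ray, as slopes to the right and down, at radius r is drawn at 1 + k1 r^2 times it, then the intrinsics apply), "extrinsics" (4x4, takes a point from camera to world coordinates); the wrist camera has in their place "tool_from_camera" (4x4, takes a point from camera to tool coordinates, whose origin is the TCP and whose axes are the flange's). Camera axes: x right, y down, z forward; pixel columns grow to the right and rows downward; lengths in m; the calibration is good to about 2 mm. A picture is of the moment at which its call begins: read the wrist's pose just before it. camera_info takes no time and is no camera call.
- workorder.close_job(): hands the job in; it is judged then, once.
The state is a dict: "clock": time; "joint_pos": joint angles; "qvel": joint speeds; "tau": joint torques, N m; "tool_pos": TCP position; "orientation": TCP orientation; "force": force on the tool from outside, world axes, zero at the start; "moment": the same for the moment, N m; "opening": finger opening in m; "gripper_force": force on a finger pad.
Only numpy, scipy, OpenCV 4.12 (cv2) and the standard library are available. Lean on these libraries where they do the work, as an engineer would, in place of code of your own. Each camera call takes 0.05 s, during which the arm holds its last target. There are 200 camera calls.

## Working session

There is one attempt and no reset: what is moved stays moved. The work goes in short steps, Python scripts to look and compute and a tool call to move; the robot and the scene stay as the last step left them, time stands still between calls to the robot, and variables do not carry over. Pictures are saved under pics/ and viewed, at most 14 in all, crops included, and the job is handed in when it is done.

Besides the shell and the picture viewer there is one more tool, called after "Emit:" by a JSON object that holds its "api" and its "payload", one argument or row to a line. carry_out: Moves the arm, as the interface text tells. Its arguments: {"type":"object","properties":{"rows":{"type":"array"},"grip":{"type":"number"}},"required":["rows"]}

```bash
mkdir -p pics
cat > h.py <<'E'
import numpy as np, cv2
from scipy.spatial.transform import Rotation as R
from plant import telemetry, viewer, workorder
def tool():
    o=telemetry.get_obs(); T=np.eye(4); T[:3,3]=o["tool_pos"]; T[:3,:3]=R.from_euler('xyz',o["orientation"],degrees=True).as_matrix(); return T
def cam(n,T=None):
    c=viewer.camera_info(n); K=np.array(c["intrinsics"]); E=(T if T is not None else tool())@np.array(c["tool_from_camera"]) if n=="wrist" else np.array(c["extrinsics"])
    return K,c["k1"],E
def snap(n,f=None):
    T=tool(); im=np.array(viewer.snapshot(n))
    if f: cv2.imwrite("pics/"+f,im[:,:,::-1])
    return im,cam(n,T)
def ray(C,uv):
    K,k,E=C; d=np.linalg.inv(K)@np.array([uv[0],uv[1],1.]); s=d[:2].copy()
    for _ in range(20): s=d[:2]/(1+k*(s@s))
    return E[:3,3],E[:3,:3]@np.array([s[0],s[1],1])
def at(C,uv,z):
    o,d=ray(C,uv); return (o+d*(z-o[2])/d[2])[:2]
def proj(C,p):
    K,k,E=C; q=np.linalg.inv(E)@np.append(p,1); s=q[:2]/q[2]; s=s*(1+k*(s@s)); return (K@np.append(s,1))[:2]
def totool(p):
    T=tool(); return (np.linalg.inv(T)@np.append(p,1))[:3]
E
python3 - <<'E'
from h import *
for n in("top","side","wrist"):
    im,C=snap(n,n+"0.png"); print(n,C[2].round(3).tolist(),C[0][0,0],C[1])
o=telemetry.get_obs();print(o)
E
```

```text
top [[-0.007, -0.988, 0.155, 0.384], [-1.0, 0.004, -0.016, 0.068], [0.015, -0.155, -0.988, 1.188], [0.0, 0.0, 0.0, 1.0]] 355.32678677819524 -0.10184196099965359
side [[0.988, -0.103, 0.116, 0.398], [-0.155, -0.612, 0.775, -0.685], [-0.009, -0.784, -0.621, 0.71], [0.0, 0.0, 0.0, 1.0]] 424.1559402148763 -0.11284857576753514
wrist [[-0.447, -0.863, -0.237, 0.365], [-0.895, 0.432, 0.116, 0.572], [0.002, 0.264, -0.964, 0.384], [0.0, 0.0, 0.0, 1.0]] 313.0077144112979 -0.036620939616424014
{'clock': 0.15, 'joint_pos': array([ 7.99324585e+01,  2.05838011e+01,  6.45194187e-01, -1.38985945e-02,
       -7.01355837e+01, -1.65068271e+01]), 'qvel': array([ 0.06128669, -0.17071767,  0.10396207,  0.12656833,  0.0430134 ,
       -0.07868289]), 'tau': array([-1.28342053e-03, -5.83272815e+01,  2.93290097e+01,  7.00125173e+00,
        8.83933157e-03, -9.80806203e-05]), 'tool_pos': array([0.30181892, 0.60330931, 0.1995152 ]), 'orientation': array([ 1.79925154e+02, -8.55287050e-03, -2.65790942e+01]), 'force': array([-0.79059127,  0.10141034,  0.31287717]), 'moment': array([-0.03577679,  0.01865359,  0.0311845 ]), 'gripper_force': 0.0, 'opening': 0.0876879560702428}
```

Run:
```python
import cv2
a=cv2.imread("pics/top0.png"); cv2.imwrite("pics/top0b.png",cv2.resize(a,(800,600),interpolation=cv2.INTER_CUBIC))
a=cv2.imread("pics/side0.png"); cv2.imwrite("pics/side0b.png",cv2.resize(a,(800,600),interpolation=cv2.INTER_CUBIC))
```

```text
(no output)
```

View pics/top0b.png

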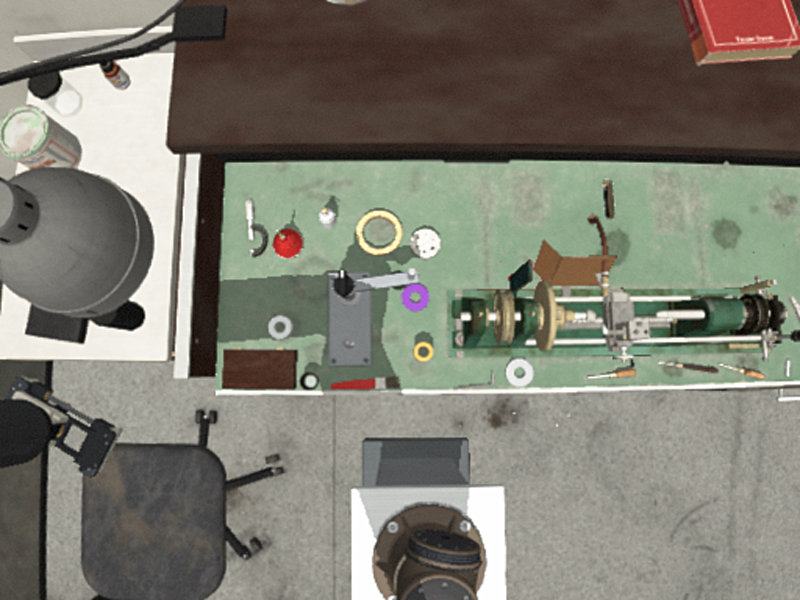

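View pics/side0b.png

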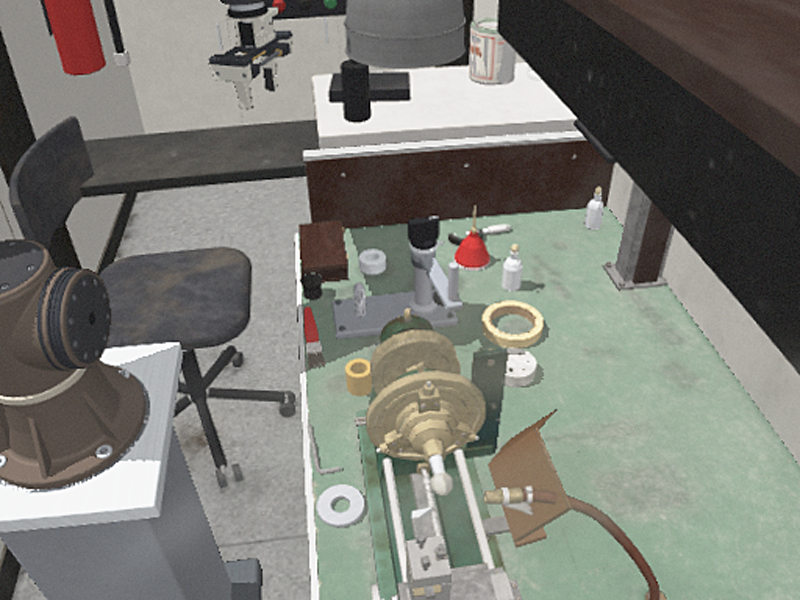

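Run:
```python
from h import *
im=cv2.imread("pics/top0.png"); C=cam("top"); s=1.5625
for n,u,v,z in [("spacer",280,327,.024),("bush",424,351,.04),("washer",519,372,.008),("purple",415,297,.008),("white",425,242,.01),("oil",287,243,.06),("boxc1",222,351,.037),("boxc2",297,350,.037),("boxc3",297,387,.037),("black",310,381,.02),("redtool",365,384,.02)]:
    print(n,at(C,(u/s,v/s),z).round(3))
a=im[165:255,140:350]; cv2.imwrite("pics/tc.png",cv2.resize(a,None,fx=3.8,fy=3.8,interpolation=cv2.INTER_CUBIC))
```

```text
spacer [0.485 0.305]
bush [0.433 0.004]
washer [ 0.388 -0.199]
purple [0.55 0.02]
white [ 0.67  -0.003]
oil [0.657 0.288]
boxc1 [0.434 0.423]
boxc2 [0.436 0.266]
boxc3 [0.361 0.265]
black [0.373 0.241]
redtool [0.366 0.126]
```

View pics/tc.png

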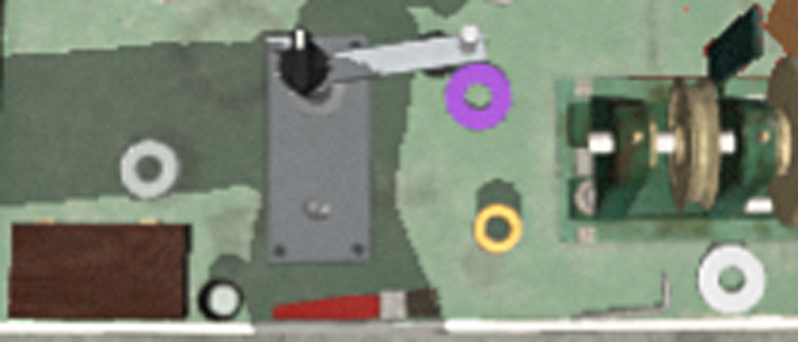

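```bash
cat >> h.py <<'E'
def go(x,y,z,yaw=None):
    T=tool(); p=totool([x,y,z]); o=telemetry.get_obs()["orientation"]; rv=[0,0,0]
    if yaw is not None:
        rv=R.from_matrix(T[:3,:3].T@R.from_euler('xyz',[180,0,yaw],degrees=True).as_matrix()).as_rotvec()
    print("shift",np.round(p,4).tolist(),"rv",np.round(rv,3).tolist())
E
python3 - <<'E'
from h import *
C=cam("top"); f=lambda a:(140+a[0]/3.8,165+a[1]/3.8)
P=[(268,260),(370,261),(370,37),(265,35)]
q=[at(C,f(p),.015) for p in P]; print(np.round(q,3).tolist())
d=q[3]-q[0]+q[2]-q[1]; print("yaw",np.degrees(np.arctan2(d[1],d[0])))
print("bolt",at(C,f((313,207)),.076),"spacer",at(C,f((149,169)),.024),"peg",at(C,f((470,35)),.187))
print(viewer.camera_info("wrist")["tool_from_camera"])
go(.485,.305,.2,-180)
E
```

```text
[[0.406, 0.202], [0.405, 0.114], [0.601, 0.114], [0.603, 0.207]]
yaw 0.7575902389525984
bolt [0.44823135 0.15857275] spacer [0.48444145 0.30505711] peg [0.57055714 0.03223298]
[[ 4.93468817e-04 -9.64455523e-01 -2.64244773e-01  7.07072156e-02]
 [ 9.99999762e-01  3.48702129e-04  5.94755402e-04  3.98317848e-04]
 [-4.81472418e-04 -2.64245003e-01  9.64455466e-01 -1.84902380e-01]
 [ 0.00000000e+00  0.00000000e+00  0.00000000e+00  1.00000000e+00]]
shift [0.2973, 0.1848, -0.0002] rv [0.0, -0.002, 2.678]
```

Emit:
{"api": "carry_out", "payload": {
  "rows": [
    [0.037,0.023,0,0,0,0.167],
    [0.074,0.046,0,0,0,0.334],
    [0.111,0.069,0,0,0,0.501],
    [0.149,0.092,0,0,0,0.668],
    [0.186,0.115,0,0,0,0.835],
    [0.223,0.139,0,0,0,1.002],
    [0.26,0.162,0,0,0,1.169],
    [0.297,0.185,0,0,0,1.336]
  ],
  "grip": 1
}}

```text
clock: 1.15
tool_pos: [0.4853, 0.304, 0.2002]
orientation: [180.0, -0.0, -103.4]
force: [0.4, 0.2, 0.4]
opening: 0.0877
gripper_force: 0.0
```

Emit:
{"api": "carry_out", "payload": {
  "rows": [
    [0,0,0,0,0,0.167],
    [0,0,0,0,0,0.335],
    [0,0,0,0,0,0.502],
    [0,0,0,0,0,0.67],
    [0,0,0,0,0,0.837],
    [0,0,0,0,0,1.004],
    [0,0,0,0,0,1.172],
    [0,0,0,0,0,1.342]
  ]
}}

```text
clock: 2.15
tool_pos: [0.4847, 0.3052, 0.2]
orientation: [-180.0, -0.0, 179.7]
force: [-0.5, 0.3, 0.6]
opening: 0.0872
gripper_force: 0.0
```

Run:
```python
from h import *
im,C=snap("wrist","w1.png"); print(telemetry.get_obs()["tool_pos"],telemetry.get_obs()["orientation"],telemetry.get_obs()["joint_pos"])
print("spacer pred px",proj(C,[.485,.305,.024]))
```

```text
[0.48465795 0.30524537 0.20001564] [-1.79987320e+02 -2.29850997e-02  1.79195665e+02] [ 5.17596664e+01  1.10015553e+01 -1.25108233e+01 -1.14956537e-02
 -6.65116622e+01 -1.42559415e+02]
spacer pred px [251.83524328 165.15668634]
```

View pics/w1.png

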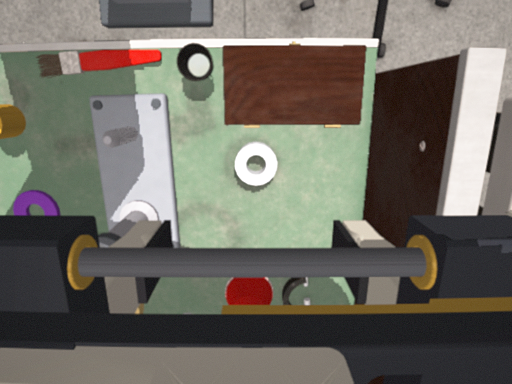

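Run:
```python
from h import *
C=cam("wrist"); im=cv2.imread("pics/w1.png")
g=cv2.cvtColor(im,cv2.COLOR_BGR2HSV)[130:200,220:295]
m=((g[:,:,1]<40)&(g[:,:,2]>120)).astype(np.uint8)
c=max(cv2.findContours(m,cv2.RETR_EXTERNAL,cv2.CHAIN_APPROX_NONE)[0],key=cv2.contourArea)
(e,ax,_)=cv2.fitEllipse(c); print(np.array(e)+[220,130],ax)
print("spacer",at(C,np.array(e)+[220,130],.02),at(C,(256,163),.024))
print("bolttip",at(C,(107,138),.076)); 
for p in [(92,96),(166,95)]: print(at(C,p,.015))
go(*at(C,(256,163),.024),.06,-179.3)
```

```text
[257.16640091 167.60730743] (62.333736419677734, 70.0657730102539)
spacer [0.4888533  0.31134359] [0.48250201 0.30997015]
bolttip [0.4451739  0.16222326]
[0.40319125 0.12247702]
[0.40396669 0.208244  ]
shift [0.0022, 0.0047, 0.14] rv [-0.0, -0.0, -0.026]
```

Emit:
{"api": "carry_out", "payload": {
  "rows": [
    [0.002,0.003,0.05,0,0,-0.015],
    [0.002,0.003,0.1,0,0,-0.015],
    [0.002,0.003,0.14,0,0,-0.015],
    [0.002,0.003,0.17,0,0,-0.015],
    [0.002,0.003,0.187,0,0,-0.015],
    [0.002,0.003,0.196,0,0,-0.015],
    [0.002,0.003,0.196,0,0,-0.015]
  ]
}}

```text
clock: 3.08
tool_pos: [0.4827, 0.3082, 0.0039]
orientation: [-180.0, -0.0, -179.1]
force: [0.6, 0.1, 0.3]
opening: 0.0875
gripper_force: 0.0
```

Emit:
{"api": "carry_out", "payload": {
  "rows": [
    [0,0,0,0,0,0],
    [0,0,0,0,0,0],
    [0,0,0,0,0,0],
    [0,0,0,0,0,0],
    [0,0,0,0,0,0],
    [0,0,0,0,0,0]
  ],
  "grip": -1
}}

```text
clock: 3.82
tool_pos: [0.4828, 0.3084, 0.0043]
orientation: [-180.0, -0.0, -179.2]
force: [-0.5, -0.3, -0.6]
opening: 0.0335
gripper_force: 0.0
```

Run:
```python
from h import *
im,C=snap("wrist","w2.png"); o=telemetry.get_obs();print(o["tool_pos"],o["opening"],o["gripper_force"])
snap("side","s2.png")
```

```text
[0.48283533 0.30831608 0.00424831] 0.029101334875301258 0.0
```

View pics/w2.png

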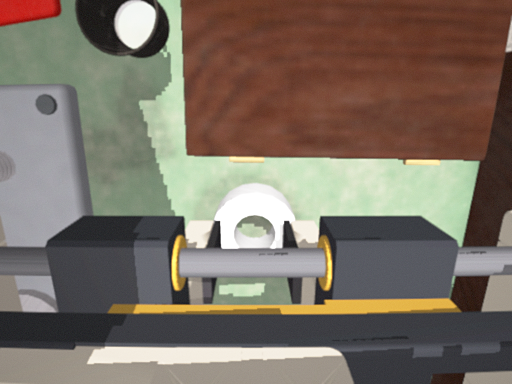

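Run:
```python
from h import *
C=cam("wrist"); T=tool()
print("tcp px",proj(C,T[:3,3]),"grasp pt",proj(C,T[:3,3]+[0,0,.019]))
print("spacer now",at(C,(254,232),.024),at(C,(254,215),.024))
c=cam("side");print([proj(c,[.483,.308,.024]),proj(c,[.463,.308,.024])])
a=cv2.imread("pics/s2.png")[110:230,160:320];cv2.imwrite("pics/s2c.png",cv2.resize(a,(800,600)))
```

```text
tcp px [252.0088297  219.40011657] grasp pt [252.02060453 231.46505751]
spacer now [0.48277782 0.30947734] [0.47247593 0.30929819]
[array([236.80974405, 164.09336508]), array([229.81368948, 164.77260817])]
```

View pics/s2c.png

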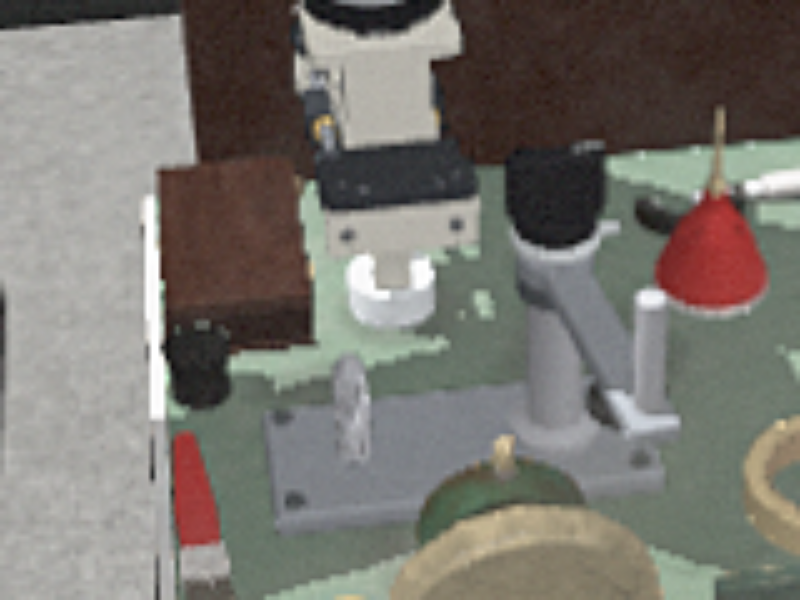

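Emit:
{"api": "carry_out", "payload": {
  "rows": [
    [0,0,0,0,0,0],
    [0,0,0,0,0,0],
    [0,0,0,0,0,0],
    [0,0,0,0,0,0]
  ],
  "grip": -1
}}

```text
clock: 4.42
tool_pos: [0.4828, 0.3083, 0.0043]
orientation: [-180.0, -0.0, -179.2]
force: [-0.0, 0.9, 0.6]
opening: 0.0007
gripper_force: 0.0
```

Run:
```python
from h import *
im,C=snap("wrist","w3.png"); o=telemetry.get_obs();print(o["tool_pos"],o["opening"],o["gripper_force"])
```

```text
[0.48281165 0.30834088 0.00423208] 0.00019416214281724783 0.0
```

View pics/w3.png

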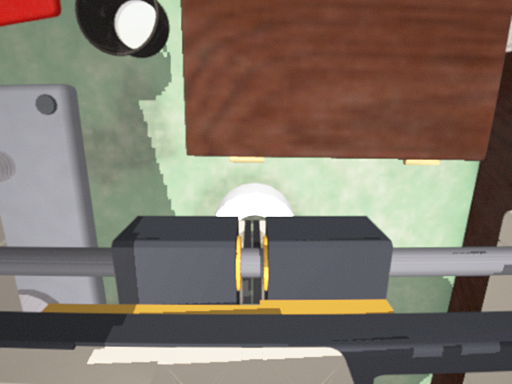

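Run:
```python
from h import *
snap("side","s3.png"); c=cam("side"); o=telemetry.get_obs(); p=o["tool_pos"]
for z in (.004,.014,.024,.034): print(z,proj(c,[p[0],p[1]-.01,z])-[180,130])
print(o["joint_pos"])
a=cv2.imread("pics/s3.png")[130:190,180:260];cv2.imwrite("pics/s3c.png",cv2.resize(a,(800,600),interpolation=cv2.INTER_NEAREST))
```

```text
0.004 [57.43043359 41.76381733]
0.014 [57.28780177 38.90299134]
0.024 [57.14394733 36.0132567 ]
0.034 [56.99885986 33.09426617]
[ 5.21217375e+01  2.25731768e+01 -2.56437632e+01 -2.99440321e-04
 -4.17808534e+01 -1.41274112e+02]
```

View pics/s3c.png

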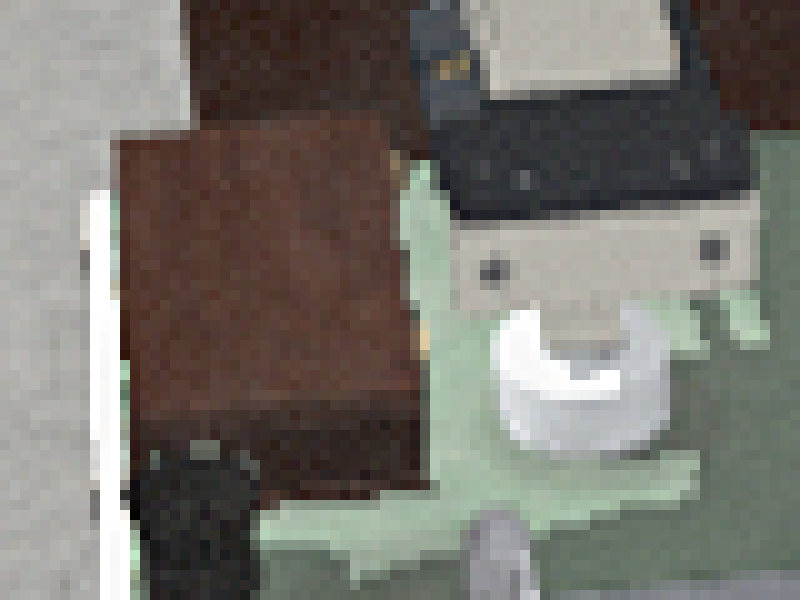

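Run:
```python
from h import *
c=cam("side")
for z in (.2,.225): print([proj(c,[.302+s*.044*.448,.603+s*.044*.894,z])*1.5625 for s in (-1,1)])
a=cv2.imread("pics/side0.png")[0:90,110:230];cv2.imwrite("pics/s0c.png",cv2.resize(a,(800,600),interpolation=cv2.INTER_NEAREST))
T=tool();T[:3,3]+=[0,0,.025];C=cam("wrist",T);print(at(C,(254,225),.024), proj(C,[.483,.308,.024]))
```

```text
[array([249.33930765, 118.65266421]), array([270.05165961, 102.04191072])]
[array([247.52095583, 106.50349362]), array([268.55016356,  90.34110995])]
[0.48877626 0.30974375] [251.45965138 216.64538392]
```

Emit:
{"api": "carry_out", "payload": {
  "rows": [
    [0,0,-0.01,0,0,0],
    [0,0,-0.02,0,0,0],
    [0,0,-0.03,0,0,0],
    [0,0,-0.03,0,0,0],
    [0,0,-0.03,0,0,0],
    [0,0,-0.03,0,0,0],
    [0,0,-0.03,0,0,0],
    [0,0,-0.03,0,0,0]
  ],
  "grip": 1
}}

```text
clock: 5.52
tool_pos: [0.4828, 0.3083, 0.034]
orientation: [-180.0, -0.0, -179.2]
force: [1.0, 0.7, 0.3]
opening: 0.0746
gripper_force: 0.0
```

```bash
sed -i 's/T\[:3,3\]=o\["tool_pos"\]/T[:3,3]=np.array(o["tool_pos"])+[0,0,DZ]/; s/^from plant/DZ=.025\nfrom plant/' h.py
python3 - <<'E'
from h import *
T=np.eye(4);T[:3,:3]=R.from_euler('xyz',[-179.99,-.02,179.2],degrees=True).as_matrix();T[:3,3]=[.48466,.30525,.225];C=cam("wrist",T)
print("spacer",at(C,(256,163),.024),"bolt",at(C,(107,138),.076))
for p in [(92,96),(166,95)]: print(at(C,p,.015))
im,C=snap("wrist","w4.png");print(telemetry.get_obs()["opening"],totool([.4,.3,.024]))
print("tcp",proj(C,tool()[:3,3]))
E
```

```text
spacer [0.48731654 0.3102649 ] bolt [0.4477894  0.15061345]
[0.4025484  0.11010296]
[0.40336916 0.20165845]
0.07857248903196769 [ 0.08287847 -0.00701861  0.03509661]
tcp [251.97546604 219.44004244]
```

View pics/w4.png

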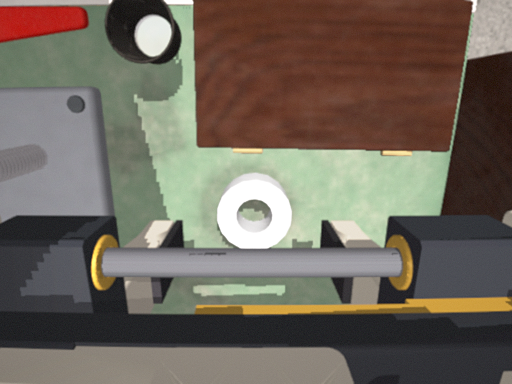

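```bash
sed -i 's/DZ=.025/DZ=.022/' h.py
python3 - <<'E'
from h import *
C=cam("wrist"); p=at(C,(254,213),.024);print(p); go(p[0],p[1],.003)
E
```

```text
[0.49016536 0.30983802]
shift [-0.0074, 0.0015, 0.0531] rv [0, 0, 0]
```

Emit:
{"api": "carry_out", "payload": {
  "rows": [
    [-0.005,0.0015,0.015,0,0,0],
    [-0.005,0.0015,0.03,0,0,0],
    [-0.005,0.0015,0.04,0,0,0],
    [-0.005,0.0015,0.046,0,0,0],
    [-0.005,0.0015,0.049,0,0,0],
    [-0.005,0.0015,0.049,0,0,0]
  ]
}}

```text
clock: 6.32
tool_pos: [0.4878, 0.31, -0.0148]
orientation: [-180.0, 0.0, -179.1]
force: [-0.5, 0.0, -0.3]
opening: 0.0875
gripper_force: 0.0
```

Emit:
{"api": "carry_out", "payload": {
  "rows": [
    [0,0,0,0,0,0],
    [0,0,0,0,0,0],
    [0,0,0,0,0,0],
    [0,0,0,0,0,0],
    [0,0,0,0,0,0],
    [0,0,0,0,0,0],
    [0,0,0,0,0,0]
  ],
  "grip": -1
}}

```text
clock: 7.2
tool_pos: [0.4878, 0.31, -0.0147]
orientation: [180.0, 0.0, -179.1]
force: [-0.4, -0.2, 0.4]
opening: 0.0493
gripper_force: 30.0
```

Emit:
{"api": "carry_out", "payload": {
  "rows": [
    [0,0,-0.02,0,0,0],
    [0,0,-0.06,0,0,0],
    [0,0,-0.11,0,0,0],
    [0.015,-0.025,-0.14,0,0,0],
    [0.03,-0.05,-0.14,0,0,0],
    [0.04,-0.075,-0.14,0,0,0],
    [0.04,-0.075,-0.14,0,0,0],
    [0.04,-0.075,-0.14,0,0,0]
  ]
}}

```text
clock: 8.2
tool_pos: [0.4492, 0.2346, 0.1253]
orientation: [180.0, 0.0, -179.2]
force: [0.8, -0.2, -0.9]
opening: 0.0491
gripper_force: 30.0
```

Run:
```python
from h import *
im,C=snap("wrist","w5.png");o=telemetry.get_obs();print(o["tool_pos"],o["opening"]); print(proj(C,[.448,.157,.076]),proj(C,[.448,.157,.015]))
```

```text
[0.44923841 0.23479783 0.12523724] 0.04904668281010121
[160.74459416 186.19362344] [177.18199341 170.81648404]
```

View pics/w5.png

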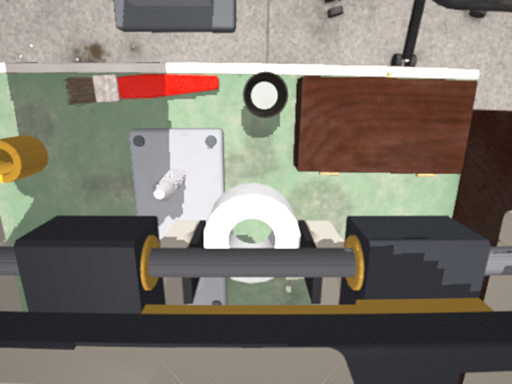

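Run:
```python
from h import *
C=cam("wrist"); t=tool()[:3,3]; print(t)
print("bolt",at(C,(161,192),.076),at(C,(180,176),.015))
for d in (.013,.017,.020): print("axis",proj(C,t+[0,0,d]),"spacer c",at(C,(251.5,240),t[2]+d)-t[:2])
im=cv2.imread("pics/w5.png"); g=cv2.cvtColor(im,cv2.COLOR_BGR2GRAY); print(g[180:268,250].tolist()); print(g[235,195:310].tolist())
```

```text
[0.44923841 0.23479783 0.14723724]
bolt [0.45319662 0.15708619] [0.45353556 0.15985822]
axis [252.02109803 227.40335282] spacer c [ 0.00811    -0.00018454]
axis [252.02529525 230.08782957] spacer c [ 0.00625035 -0.00020884]
axis [252.02856067 232.17704385] spacer c [ 0.00485562 -0.00022707]
[196, 196, 203, 222, 232, 234, 233, 234, 234, 236, 238, 240, 240, 243, 254, 255, 255, 255, 255, 255, 255, 255, 255, 255, 255, 255, 255, 255, 255, 255, 255, 255, 255, 255, 255, 255, 255, 255, 254, 218, 202, 209, 209, 211, 210, 207, 206, 206, 205, 201, 201, 202, 202, 202, 204, 204, 187, 140, 123, 130, 129, 124, 133, 188, 239, 239, 237, 218, 131, 68, 64, 70, 74, 75, 77, 78, 83, 87, 87, 89, 89, 95, 98, 98, 93, 94, 101, 106]
[48, 50, 51, 49, 49, 41, 28, 29, 149, 255, 255, 255, 255, 255, 255, 255, 255, 255, 255, 255, 255, 255, 255, 255, 255, 255, 255, 255, 255, 255, 255, 255, 255, 255, 186, 150, 168, 181, 187, 198, 193, 158, 139, 140, 142, 141, 142, 141, 140, 140, 137, 137, 146, 187, 201, 204, 208, 210, 210, 210, 212, 209, 209, 207, 207, 206, 204, 207, 207, 207, 205, 206, 205, 193, 167, 149, 145, 146, 145, 194, 255, 255, 255, 255, 255, 255, 255, 255, 255, 255, 255, 255, 255, 255, 255, 255, 255, 255, 255, 255, 255, 255, 255, 255, 255, 218, 69, 25, 33, 47, 54, 47, 48, 51, 43]
```

Emit:
{"api": "carry_out", "payload": {
  "rows": [
    [0.003,-0.03,0,0,0,0],
    [0.003,-0.06,0,0,0,0],
    [0.003,-0.077,0,0,0,0],
    [0.003,-0.077,0.03,0,0,0],
    [0.003,-0.077,0.05,0,0,0],
    [0.003,-0.077,0.06,0,0,0],
    [0.003,-0.077,0.068,0,0,0],
    [0.003,-0.077,0.074,0,0,0]
  ]
}}

```text
clock: 9.25
tool_pos: [0.4489, 0.1589, 0.052]
orientation: [179.9, 0.2, -179.1]
force: [2.8, 2.6, 1.5]
opening: 0.0496
gripper_force: 30.0
```

Run:
```python
from h import *
o=telemetry.get_obs();print(o["tool_pos"],o["opening"],o["force"],o["moment"])
for n in("side","wrist"): snap(n,n+"6.png")
a=cv2.imread("pics/side6.png")[125:225,200:320]; a=cv2.resize(a,(480,400),interpolation=cv2.INTER_CUBIC)
b=cv2.imread("pics/wrist6.png")[100:270,130:380]; b=cv2.resize(b,None,fx=320/250,fy=320/250)
cv=np.zeros((400,800,3),np.uint8);cv[:,:480]=a;cv[:b.shape[0],480:]=b;cv2.imwrite("pics/c6.png",cv)
```

```text
[0.44888406 0.15892501 0.05204338] 0.049638975372500796 [2.75156728 2.57291508 1.49214049] [ 1.01780248 -1.07351449 -0.00503563]
```

View pics/c6.png

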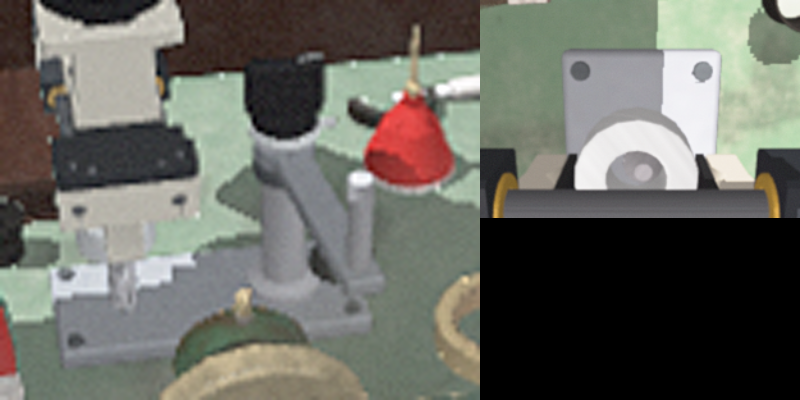

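Emit:
{"api": "carry_out", "payload": {
  "rows": [
    [-0.002,0.002,0,0,0,0],
    [-0.002,0.002,0.012,0,0,0],
    [-0.002,0.002,0.024,0,0,0],
    [-0.002,0.002,0.036,0,0,0],
    [-0.002,0.002,0.044,0,0,0],
    [-0.002,0.002,0.048,0,0,0],
    [-0.002,0.002,0.052,0,0,0]
  ]
}}

```text
clock: 10.22
tool_pos: [0.4492, 0.1595, -0.0008]
orientation: [180.0, 0.0, -179.1]
force: [-2.5, 5.8, 20.4]
opening: 0.0503
gripper_force: 27.3
```

Emit:
{"api": "carry_out", "payload": {
  "rows": [
    [0,0,-0.002,0,0,0],
    [0,0,-0.002,0,0,0],
    [0,0,-0.002,0,0,0],
    [0,0,-0.002,0,0,0],
    [0,0,-0.002,0,0,0],
    [0,0,-0.03,0,0,0],
    [0,0,-0.08,0,0,0],
    [0,0,-0.13,0,0,0]
  ],
  "grip": 1
}}

```text
clock: 11.22
tool_pos: [0.4487, 0.159, 0.1305]
orientation: [-180.0, -0.0, -179.1]
force: [1.2, 1.0, -0.9]
opening: 0.0879
gripper_force: 0.0
```

Run:
```python
from h import *
o=telemetry.get_obs();print(o["tool_pos"],o["opening"],o["joint_pos"].round(1))
im,C=snap("wrist","w7.png"); print(proj(C,[.453,.158,.039]))
snap("side","s7.png")
go(.386,-.199,.19)
C=cam("top"); im=cv2.imread("pics/top0.png"); s=cv2.cvtColor(im,cv2.COLOR_BGR2HSV)
# bright washer centroid
m=((s[220:255,315:350,1]<40)&(s[220:255,315:350,2]>190)).astype(np.uint8)
c=max(cv2.findContours(m,0,1)[0],key=cv2.contourArea);e=cv2.fitEllipse(c);print(e,at(C,np.array(e[0])+[315,220],.008))
```

```text
[0.44867165 0.15898728 0.13053036] 0.08792516218025434 [  43.3    5.2  -29.4    0.   -55.5 -132.4]
[250.95926524 181.61368468]
shift [0.0713, -0.359, -0.0357] rv [0, 0, 0]
((16.801551818847656, 22.203821182250977), (20.91105079650879, 36.559600830078125), 89.9254379272461) [ 0.37433765 -0.19777155]
```

Emit:
{"api": "carry_out", "payload": {
  "rows": [
    [0.01,-0.05,-0.03,0,0,0],
    [0.02,-0.1,-0.035,0,0,0],
    [0.03,-0.15,-0.035,0,0,0],
    [0.04,-0.2,-0.035,0,0,0],
    [0.05,-0.25,-0.035,0,0,0],
    [0.06,-0.3,-0.035,0,0,0],
    [0.069,-0.35,-0.035,0,0,0],
    [0.069,-0.359,-0.035,0,0,0]
  ]
}}

```text
clock: 12.32
tool_pos: [0.3842, -0.2028, 0.1639]
orientation: [180.0, -0.0, -179.4]
force: [-0.1, -0.1, 0.2]
opening: 0.0879
gripper_force: 0.0
```

Run:
```python
from h import *
o=telemetry.get_obs();print(o["tool_pos"],o["opening"],o["joint_pos"].round(1))
im,C=snap("wrist","w8.png"); print("tcp",proj(C,[.386,-.199,.008]))
a=cv2.imread("pics/w7.png"); cv=np.hstack([cv2.resize(cv2.imread("pics/w8.png"),(400,300)),cv2.resize(a,(400,300))]);cv2.imwrite("pics/c8.png",cv)
```

```text
[ 0.38415787 -0.20282322  0.16386598] 0.08787990879054586 [ -1.6  -1.1 -31.1  -0.  -60.  -87.7]
tcp [255.15457374 166.20459877]
```

View pics/c8.png

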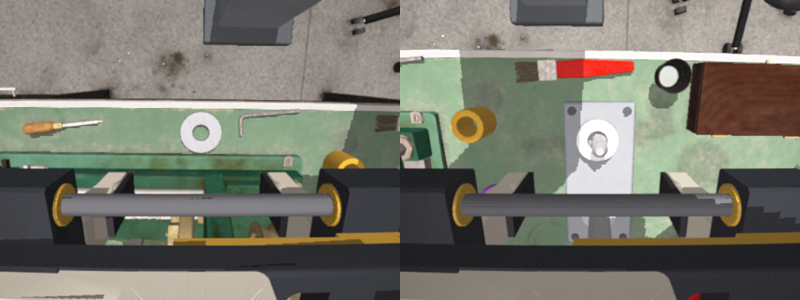

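```bash
cat >> h.py <<'E'
def blob(im,lo,hi,box,z,C):
    x0,y0,x1,y1=box; h=cv2.cvtColor(im[y0:y1,x0:x1],cv2.COLOR_RGB2HSV); m=cv2.inRange(h,np.array(lo),np.array(hi))
    c=max(cv2.findContours(m,0,cv2.CHAIN_APPROX_NONE)[0],key=cv2.contourArea); e=cv2.fitEllipse(c); p=np.array(e[0])+[x0,y0]
    return p,np.round(e[1],1),at(C,p,z)
E
python3 - <<'E'
from h import *
C=cam("wrist"); im=cv2.imread("pics/w8.png")[:,:,::-1].copy()
r=blob(im,(0,0,140),(180,45,255),(225,138,290,198),.008,C);print(r); p=r[2]
C2=cam("top"); t=cv2.imread("pics/top0.png")[:,:,::-1].copy()
print(blob(t,(0,0,170),(180,40,255),(318,225,348,250),.008,C2)[:3])
go(p[0]-.003,p[1],.003)
E
```

```text
(array([257.37493896, 167.12231827]), array([63.4, 71.9]), array([ 0.38760601, -0.19600597]))
(array([333.83113384, 240.19402027]), array([20.9, 29.7]), array([ 0.38085035, -0.20479999]))
shift [-0.0001, 0.0065, 0.1829] rv [0, 0, 0]
```

Emit:
{"api": "carry_out", "payload": {
  "rows": [
    [0,0.004,0.04,0,0,0],
    [0,0.004,0.08,0,0,0],
    [0,0.004,0.12,0,0,0],
    [0,0.004,0.15,0,0,0],
    [0,0.004,0.17,0,0,0],
    [0,0.004,0.178,0,0,0],
    [0,0.004,0.181,0,0,0],
    [0,0.004,0.181,0,0,0]
  ]
}}

```text
clock: 13.38
tool_pos: [0.3856, -0.1964, -0.0163]
orientation: [-180.0, 0.0, -179.1]
force: [-0.7, -0.4, 0.5]
opening: 0.0877
gripper_force: 0.0
```

Emit:
{"api": "carry_out", "payload": {
  "rows": [
    [0,0,0.001,0,0,0],
    [0,0,0.002,0,0,0],
    [0,0,0.002,0,0,0]
  ]
}}

```text
clock: 13.75
tool_pos: [0.3854, -0.1967, -0.0186]
orientation: [-180.0, 0.0, -179.2]
force: [-0.9, -0.2, 0.3]
opening: 0.0876
gripper_force: 0.0
```

Emit:
{"api": "carry_out", "payload": {
  "rows": [
    [0,0,0.001,0,0,0],
    [0,0,0.0015,0,0,0],
    [0,0,0.0015,0,0,0]
  ]
}}

```text
clock: 14.12
tool_pos: [0.3853, -0.1967, -0.0203]
orientation: [-180.0, -0.0, -179.2]
force: [-1.3, 1.2, 0.1]
opening: 0.0877
gripper_force: 0.0
```

Emit:
{"api": "carry_out", "payload": {
  "rows": [
    [0,0,0,0,0,0],
    [0,0,0,0,0,0],
    [0,0,0,0,0,0],
    [0,0,0,0,0,0],
    [0,0,0,0,0,0],
    [0,0,0,0,0,0]
  ],
  "grip": -1
}}

```text
clock: 14.88
tool_pos: [0.3853, -0.1966, -0.0202]
orientation: [180.0, -0.0, -179.2]
force: [-0.8, -1.0, 0.4]
opening: 0.0574
gripper_force: 30.0
```

Emit:
{"api": "carry_out", "payload": {
  "rows": [
    [0,0,-0.01,0,0,0],
    [0,0,-0.03,0,0,0],
    [0,0,-0.08,0,0,0],
    [0,0,-0.13,0,0,0],
    [0,0,-0.15,0,0,0],
    [0,0,-0.15,0,0,0]
  ]
}}

```text
clock: 15.62
tool_pos: [0.3865, -0.1967, 0.132]
orientation: [-180.0, 0.3, -179.1]
force: [0.3, -0.5, -1.0]
opening: 0.0574
gripper_force: 30.0
```

Run:
```python
from h import *
o=telemetry.get_obs();print(o["tool_pos"],o["opening"],o["force"],o["moment"])
im,C=snap("wrist","w9.png"); t=tool()[:3,3]; print("axis",[proj(C,t+[0,0,d]).round(1) for d in (0,.004,.008,.012)])
a=cv2.imread("pics/w9.png")[130:290,130:380]; cv2.imwrite("pics/w9c.png",cv2.resize(a,(500,320)))
```

```text
[ 0.38653103 -0.19673306  0.13204418] 0.05740241274340262 [ 0.31629445 -0.48707595 -1.04291024] [ 0.07302399 -0.09103369  0.0459063 ]
axis [array([252.3, 217.1]), array([252.3, 219.4]), array([252.3, 221.9]), array([252.4, 224.4])]
```

View pics/w9c.png

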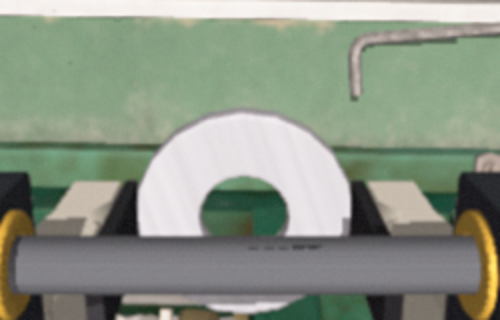

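Run:
```python
from h import *
T=np.eye(4);T[:3,:3]=R.from_euler('xyz',[180,0,-179.1],degrees=True).as_matrix();T[:3,3]=[.44867,.15899,.15253];C=cam("wrist",T)
im=cv2.imread("pics/w7.png"); 
print("bolt tip",at(C,(256,186),.076),"spacer",at(C,(252,179),.039))
g=cv2.cvtColor(im,cv2.COLOR_BGR2GRAY)
for r in (172,176,180,184,188,192): print(r,g[r,222:284].tolist())
print(at(cam("wrist"),(252,239),tool()[2,3]+.006)-tool()[:2,3])
go(.4435,.160,tool()[2,3],-179.5)
```

```text
bolt tip [0.4474753  0.16245742] spacer [0.45041076 0.15905976]
172 [143, 143, 143, 140, 153, 200, 224, 248, 255, 255, 255, 255, 255, 255, 255, 255, 255, 255, 255, 255, 240, 173, 147, 143, 146, 150, 146, 180, 236, 249, 231, 224, 232, 229, 202, 204, 189, 141, 116, 113, 180, 255, 255, 255, 255, 255, 255, 255, 255, 255, 255, 255, 255, 255, 255, 255, 247, 227, 227, 228, 228, 227]
176 [147, 144, 140, 151, 204, 222, 220, 243, 255, 255, 255, 255, 255, 255, 255, 255, 255, 255, 215, 145, 142, 144, 144, 147, 171, 203, 210, 207, 227, 232, 231, 222, 219, 233, 226, 222, 222, 222, 229, 234, 230, 187, 172, 251, 255, 255, 255, 255, 255, 255, 255, 255, 255, 255, 255, 255, 255, 245, 225, 229, 230, 229]
180 [145, 145, 139, 154, 210, 226, 224, 243, 255, 255, 255, 255, 255, 255, 255, 255, 255, 244, 173, 184, 218, 230, 222, 192, 206, 214, 201, 217, 242, 212, 209, 227, 224, 214, 213, 223, 219, 221, 223, 224, 220, 203, 173, 200, 255, 255, 255, 255, 255, 255, 255, 255, 255, 255, 255, 255, 255, 249, 230, 229, 230, 231]
184 [143, 146, 141, 158, 210, 228, 224, 243, 255, 255, 255, 255, 255, 255, 255, 255, 255, 2
[... 232 characters left out ...]
, 146, 145, 142, 150, 189, 222, 247, 255, 255, 255, 255, 255, 255, 255, 255, 255, 255, 255, 255, 254, 232, 188, 170, 186, 199, 202, 208, 216, 222, 223, 226, 224, 228, 230, 231, 229, 225, 220, 217, 211, 201, 190, 220, 255, 255, 255, 255, 255, 255, 255, 255, 255, 255, 255, 255, 234, 224, 227, 229, 230, 230]
192 [147, 143, 143, 142, 145, 139, 158, 242, 255, 255, 255, 255, 255, 255, 255, 255, 255, 255, 255, 255, 255, 255, 255, 246, 185, 181, 189, 193, 210, 234, 244, 247, 248, 249, 248, 248, 248, 246, 236, 208, 183, 176, 162, 180, 247, 255, 255, 255, 255, 255, 255, 255, 255, 255, 249, 234, 230, 230, 229, 229, 231, 230]
[0.01068177 0.00015716]
shift [-0.0632, 0.3557, 0.0002] rv [0.0, 0.002, 0.006]
```

Emit:
{"api": "carry_out", "payload": {
  "rows": [
    [-0.009,0.051,0,0,0,0.003],
    [-0.018,0.102,0,0,0,0.003],
    [-0.027,0.153,0,0,0,0.003],
    [-0.036,0.204,0,0,0,0.003],
    [-0.045,0.255,0,0,0,0.003],
    [-0.054,0.306,0,0,0,0.003],
    [-0.0615,0.3475,0,0,0,0.003],
    [-0.063,0.3565,0,0,0,0.003]
  ]
}}

```text
clock: 16.68
tool_pos: [0.4427, 0.1625, 0.1284]
orientation: [-179.9, -0.1, -179.2]
force: [-1.4, -0.7, -0.6]
opening: 0.0575
gripper_force: 30.0
```

Emit:
{"api": "carry_out", "payload": {
  "rows": [
    [0,0,0.02,0,0,0],
    [0,0,0.045,0,0,0],
    [0,0,0.06,0,0,0],
    [0,0,0.065,0,0,0],
    [0,0,0.065,0,0,0]
  ]
}}

```text
clock: 17.3
tool_pos: [0.4427, 0.1602, 0.0644]
orientation: [-180.0, -0.1, -179.3]
force: [-0.1, -0.2, -1.9]
opening: 0.0574
gripper_force: 30.0
```

Run:
```python
from h import *
o=telemetry.get_obs();print(o["tool_pos"],o["opening"],o["force"],o["joint_pos"].round(1))
im,C=snap("wrist","w10.png"); t=tool()[:3,3]
g=cv2.cvtColor(im,cv2.COLOR_RGB2GRAY)
for r in range(214,250,4): print(r,g[r,224:284:2].tolist())
print(g[180:250:2,252].tolist()); print(proj(C,[.4535,.161,.076]))
```

```text
[0.44274358 0.16018948 0.06443095] 0.05736648199763012 [-0.08328195 -0.23260113 -1.90527883] [  43.9    9.4  -34.8    0.   -45.8 -133.3]
214 [180, 180, 181, 183, 180, 182, 183, 177, 178, 180, 179, 177, 178, 179, 180, 180, 180, 179, 175, 178, 181, 177, 178, 182, 184, 178, 250, 251, 250, 251]
218 [177, 177, 182, 183, 182, 182, 182, 182, 177, 173, 167, 153, 148, 137, 138, 145, 159, 169, 177, 180, 181, 179, 178, 178, 183, 179, 252, 251, 250, 251]
222 [176, 175, 180, 182, 185, 181, 167, 185, 156, 160, 139, 135, 131, 130, 131, 129, 127, 130, 129, 125, 131, 166, 181, 176, 181, 177, 251, 252, 251, 250]
226 [179, 177, 179, 181, 173, 207, 230, 229, 228, 144, 142, 139, 140, 137, 132, 130, 131, 133, 129, 128, 124, 120, 138, 187, 181, 179, 251, 252, 252, 251]
230 [182, 180, 176, 162, 226, 234, 233, 233, 215, 144, 146, 148, 145, 147, 170, 178, 181, 171, 140, 124, 124, 119, 133, 228, 192, 179, 251, 252, 251, 251]
234 [182, 178, 166, 161, 238, 235, 232, 233, 233, 178, 149, 151, 158, 176, 179, 181, 181, 181, 181, 136, 122, 118, 205, 229, 218, 191, 254, 252, 252, 252]
238 [181, 181, 167, 108, 148, 190, 230, 234, 231, 235, 218, 159, 155, 177, 180, 182, 181, 180, 159, 130, 147, 195, 172, 151, 141, 172, 253, 251, 251, 252]
242 [185, 182, 172, 118, 127, 156, 152, 150, 152, 158, 167, 182, 190, 185, 152, 150, 149, 146, 150, 155, 152, 152, 154, 151, 118, 195, 252, 250, 251, 252]
246 [187, 181, 177, 154, 110, 125, 150, 154, 154, 155, 154, 153, 155, 154, 158, 154, 153, 154, 156, 153, 156, 154, 140, 112, 132, 204, 255, 253, 254, 255]
[229, 230, 134, 130, 179, 177, 176, 174, 178, 180, 178, 184, 182, 180, 179, 180, 180, 180, 178, 138, 130, 131, 134, 132, 135, 170, 180, 179, 184, 180, 169, 152, 153, 158, 91]
[253.02836844 228.77520171]
```

Run:
```python
from h import *
C=cam("wrist"); print(tool()[:3,3], at(C,(255.5,235.5),.076),at(C,(252.3,240),.0925),at(C,(252.3,240),.095))
```

```text
[0.44309563 0.16049359 0.08692215] [0.45896493 0.16305854] [0.45465033 0.1608158 ] [0.45348887 0.16079832]
```

Emit:
{"api": "carry_out", "payload": {
  "rows": [
    [-0.004,0.002,0,0,0,0],
    [-0.004,0.002,0.008,0,0,0],
    [-0.004,0.002,0.014,0,0,0],
    [-0.004,0.002,0.02,0,0,0],
    [-0.004,0.002,0.025,0,0,0],
    [-0.004,0.002,0.025,0,0,0]
  ]
}}

```text
clock: 18.1
tool_pos: [0.4467, 0.1625, 0.0393]
orientation: [-180.0, -0.0, -179.3]
force: [0.8, 0.3, -0.9]
opening: 0.0577
gripper_force: 30.0
```

Emit:
{"api": "carry_out", "payload": {
  "rows": [
    [0,0,0.006,0,0,0],
    [0,0,0.011,0,0,0],
    [0,0,0.015,0,0,0],
    [0,0,0.018,0,0,0],
    [0,0,0.02,0,0,0],
    [0,0,0.021,0,0,0]
  ]
}}

```text
clock: 18.85
tool_pos: [0.447, 0.1628, 0.0187]
orientation: [-180.0, -0.0, -179.3]
force: [-1.8, -1.1, 5.4]
opening: 0.0572
gripper_force: 30.0
```

Emit:
{"api": "carry_out", "payload": {
  "rows": [
    [0,0,0,0,0,0],
    [0,0,0,0,0,0],
    [0,0,0,0,0,0],
    [0,0,0,0,0,0],
    [0,0,-0.01,0,0,0],
    [0,0,-0.05,0,0,0],
    [0,0,-0.1,0,0,0],
    [0,0,-0.15,0,0,0]
  ],
  "grip": 1
}}

```text
clock: 19.85
tool_pos: [0.4468, 0.1625, 0.1711]
orientation: [180.0, 0.0, -179.3]
force: [1.0, 0.5, -0.7]
opening: 0.0879
gripper_force: 0.0
```

Run:
```python
from h import *
o=telemetry.get_obs();print(o["tool_pos"],o["opening"],o["force"])
im,C=snap("wrist","w11.png")
print("washer",blob(im,(0,0,160),(180,60,255),(200,130,310,225),.047,C), "pred",proj(C,[.4535,.161,.047]))
p=proj(C,[.433,.004,.04]); print("bush pred",p)
print("bush",blob(im,(15,90,90),(30,255,255),(0,90,200,225),.04,C))
t,C2=snap("top","t11.png"); print("top bush",blob(t,(15,120,90),(30,255,255),(255,210,285,240),.036,C2))
```

```text
[0.44678223 0.16254972 0.17108501] 0.0878965318110375 [ 1.02668639  0.45141714 -0.68468831]
washer (array([259.54421616, 178.69715881]), array([109.4, 119.4]), array([0.45615511, 0.17096336])) pred [250.41877868 176.21119423]
bush pred [107.67948593 154.91528344]
bush (array([108.33364105, 153.84915543]), array([39.4, 50.9]), array([0.43181192, 0.00485512]))
top bush (array([270.4246254, 224.5753746]), array([11. , 11.4]), array([0.43323956, 0.00661119]))
```

Emit:
{"api": "carry_out", "payload": {
  "rows": [
    [0.002,-0.02,0,0,0,-0.17],
    [0.004,-0.04,0,0,0,-0.34],
    [0.006,-0.06,0,0,0,-0.51],
    [0.008,-0.08,0,0,0,-0.68],
    [0.01,-0.1,0,0,0,-0.85],
    [0.012,-0.12,0,0,0,-1.02],
    [0.014,-0.14,0,0,0,-1.19],
    [0.016,-0.157,0,0,0,-1.36]
  ]
}}

```text
clock: 20.95
tool_pos: [0.4326, 0.0049, 0.1692]
orientation: [-180.0, 0.0, -101.1]
force: [-0.2, 0.3, -0.0]
opening: 0.0875
gripper_force: 0.0
```

Emit:
{"api": "carry_out", "payload": {
  "rows": [
    [0,0,0,0,0,-0.17],
    [0,0,0,0,0,-0.34],
    [0,0,0,0,0,-0.51],
    [0,0,0,0,0,-0.68],
    [0,0,0,0,0,-0.85],
    [0,0,0,0,0,-1.02],
    [0,0,0,0,0,-1.19],
    [0,0,0,0,0,-1.36]
  ]
}}

```text
clock: 21.95
tool_pos: [0.4327, 0.0055, 0.1692]
orientation: [-180.0, -0.0, -23.2]
force: [0.2, 0.1, -0.3]
opening: 0.0875
gripper_force: 0.0
```

Emit:
{"api": "carry_out", "payload": {
  "rows": [
    [0,0,0,0,0,-0.17],
    [0,0,0,0,0,-0.34],
    [0,0,0,0,0,-0.51],
    [0,0,0,0,0,-0.68],
    [0,0,0,0,0,-0.85],
    [0,0,0,0,0,-1.02],
    [0,0,0,0,0,-1.19],
    [0,0,0,0,0,-1.36]
  ]
}}

```text
clock: 22.95
tool_pos: [0.4327, 0.0056, 0.1692]
orientation: [180.0, -0.0, 54.8]
force: [-0.2, -0.6, -0.4]
opening: 0.0878
gripper_force: 0.0
```

Emit:
{"api": "carry_out", "payload": {
  "rows": [
    [0,0,0,0,0,-0.17],
    [0,0,0,0,0,-0.34],
    [0,0,0,0,0,-0.51],
    [0,0,0,0,0,-0.62],
    [0,0,0,0,0,-0.62],
    [0,0,0,0,0,-0.62]
  ]
}}

```text
clock: 23.7
tool_pos: [0.4328, 0.0056, 0.169]
orientation: [180.0, -0.0, 89.8]
force: [1.1, 0.1, -0.3]
opening: 0.0879
gripper_force: 0.0
```

Run:
```python
from h import *
o=telemetry.get_obs();print(o["tool_pos"],o["orientation"],o["joint_pos"].round(1))
im,C=snap("wrist","w12.png"); print(proj(C,[.433,.005,.04]))
for z in (.04,.03): print("bush",blob(im,(15,90,90),(30,255,255),(180,110,330,225),z,C))
g=im[:,:,0].astype(int)-im[:,:,2]; 
u=int(proj(C,[.433,.005,.04])[0]);print((np.where(g[100:225,u]>60)[0]+100).tolist())
```

```text
[0.43280818 0.00558349 0.16899881] [ 1.79983016e+02 -8.11657036e-03  8.98227678e+01] [ 27.   -1.6 -30.9   0.  -60.7 152.8]
[252.25917933 169.00362156]
bush (array([250.35341644, 168.02813721]), array([37.8, 41.9]), array([0.43091619, 0.00609583]))
bush (array([250.35341644, 168.02813721]), array([37.8, 41.9]), array([0.43087275, 0.00399729]))
[147, 148, 149, 150, 151, 152, 153, 154, 155, 156, 157, 158, 159, 174, 175, 176, 177, 178, 179, 180, 181, 182, 183, 184, 185, 186, 187, 188]
```

Emit:
{"api": "carry_out", "payload": {
  "rows": [
    [-0.0025,-0.001,0.04,0,0,0],
    [-0.0025,-0.001,0.08,0,0,0],
    [-0.0025,-0.001,0.12,0,0,0],
    [-0.0025,-0.001,0.145,0,0,0],
    [-0.0025,-0.001,0.16,0,0,0],
    [-0.0025,-0.001,0.17,0,0,0],
    [-0.0025,-0.001,0.172,0,0,0],
    [-0.0025,-0.001,0.172,0,0,0]
  ]
}}

```text
clock: 24.75
tool_pos: [0.4322, 0.0032, -0.0029]
orientation: [180.0, -0.0, 90.0]
force: [0.2, -0.4, -0.6]
opening: 0.0879
gripper_force: 0.0
```

Emit:
{"api": "carry_out", "payload": {
  "rows": [
    [0,0,0,0,0,0],
    [0,0,0,0,0,0],
    [0,0,0,0,0,0],
    [0,0,0,0,0,0],
    [0,0,0,0,0,0],
    [0,0,0,0,0,0],
    [0,0,0,0,0,0],
    [0,0,0,0,0,0]
  ],
  "grip": -1
}}

```text
clock: 25.75
tool_pos: [0.4318, 0.0031, -0.0032]
orientation: [-180.0, 0.0, 90.0]
force: [-0.2, -1.0, 1.9]
opening: 0.0392
gripper_force: 30.0
```

Run:
```python
from h import *
o=telemetry.get_obs();print(o["tool_pos"],o["opening"],o["gripper_force"],o["force"])
im,C=snap("wrist","w13.png"); t=tool()[:3,3]
g=im[:,:,0].astype(int)-im[:,:,2]
print("axis .038/.04",proj(C,[t[0],t[1],.04]))
for c in (246,252,258): print(c,(np.where(g[150:262,c]>60)[0]+150).tolist())
for r in (200,210,220,230,240): print(r,(np.where(g[r,150:350]>60)[0]+150).tolist())
```

```text
[ 0.43181257  0.00309201 -0.0032169 ] 0.03920530189183504 30.000209659337997 [-0.2043552  -1.03609381  1.89757763]
axis .038/.04 [252.53889009 231.66466561]
246 [183, 184, 185, 186, 187, 188, 189, 190, 191, 192, 193, 194, 195, 196, 197, 198, 199, 200, 201, 202, 203, 204, 205, 206, 207, 208, 209, 210, 211, 212, 213, 214, 215, 216, 217, 232, 233, 234, 235, 236, 237, 238, 239, 240, 241, 242, 243, 244, 245, 246, 247]
252 [183, 184, 185, 186, 187, 188, 189, 190, 191, 192, 193, 194, 195, 196, 197, 198, 199, 200, 201, 202, 203, 204, 205, 206, 207, 208, 209, 210, 211, 212, 213, 214, 215, 216, 217, 232, 233, 234, 235, 236, 237, 238, 239, 240, 241, 242, 243, 244, 245, 246, 247]
258 [183, 184, 185, 186, 187, 188, 189, 190, 191, 192, 193, 194, 195, 196, 197, 198, 199, 200, 201, 202, 203, 204, 205, 206, 207, 208, 209, 210, 211, 212, 213, 214, 215, 216, 217, 231, 232, 233, 234, 235, 236, 237, 238, 239, 240, 241, 242, 243, 244, 245, 246, 247]
200 [223, 224, 225, 226, 227, 228, 229, 230, 231, 232, 233, 234, 235, 236, 237, 238, 239, 240, 241, 242, 243, 244, 245, 246, 247, 248, 249, 250, 251, 252, 253
[... 851 characters left out ...]
 240, 241, 242, 243, 261, 262, 263, 264, 265, 266, 267, 268, 269, 270, 271, 272, 273, 274, 275, 276, 277, 278, 279, 280, 281, 282, 283, 284, 285, 286, 287, 288, 289, 290, 291]
240 [164, 165, 166, 167, 168, 169, 170, 171, 172, 173, 174, 175, 212, 213, 214, 215, 216, 217, 218, 219, 220, 221, 222, 223, 224, 225, 226, 227, 228, 229, 230, 231, 232, 233, 234, 235, 236, 237, 238, 239, 240, 241, 242, 243, 244, 245, 246, 247, 248, 249, 250, 251, 252, 253, 254, 255, 256, 257, 258, 259, 260, 261, 262, 263, 264, 265, 266, 267, 268, 269, 270, 271, 272, 273, 274, 275, 276, 277, 278, 279, 280, 281, 282, 283, 284, 285, 286, 287, 288, 289, 290, 291, 328, 329, 330, 331, 332, 333, 334, 335, 336, 337, 338, 339]
```

Emit:
{"api": "carry_out", "payload": {
  "rows": [
    [0,0,-0.01,0,0,0],
    [0,0,-0.04,0,0,0],
    [0,0,-0.09,0,0,0],
    [0,0,-0.14,0,0,0],
    [0,0,-0.165,0,0,0],
    [0,0,-0.165,0,0,0]
  ]
}}

```text
clock: 26.55
tool_pos: [0.4329, 0.0036, 0.1641]
orientation: [179.7, -0.1, 90.0]
force: [-0.6, 0.0, -2.6]
opening: 0.0394
gripper_force: 30.0
```

Emit:
{"api": "carry_out", "payload": {
  "rows": [
    [0.02,0.002,0,0,0,0.17],
    [0.04,0.005,0,0,0,0.34],
    [0.06,0.007,0,0,0,0.51],
    [0.08,0.01,0,0,0,0.68],
    [0.1,0.012,0,0,0,0.85],
    [0.12,0.015,0,0,0,1.02],
    [0.14,0.017,0,0,0,1.19],
    [0.159,0.019,0,0,0,1.36]
  ]
}}

```text
clock: 27.55
tool_pos: [0.45, 0.1622, 0.1603]
orientation: [179.9, 0.1, 11.7]
force: [0.6, 0.4, -2.3]
opening: 0.0392
gripper_force: 30.0
```

Emit:
{"api": "carry_out", "payload": {
  "rows": [
    [0,0,0,0,0,0.17],
    [0,0,0,0,0,0.34],
    [0,0,0,0,0,0.51],
    [0,0,0,0,0,0.68],
    [0,0,0,0,0,0.85],
    [0,0,0,0,0,1.02],
    [0,0,0,0,0,1.19],
    [0,0,0,0,0,1.36]
  ]
}}

```text
clock: 28.55
tool_pos: [0.45, 0.1615, 0.1603]
orientation: [179.9, -0.0, -66.2]
force: [-0.2, -0.5, -1.1]
opening: 0.0395
gripper_force: 30.0
```

Emit:
{"api": "carry_out", "payload": {
  "rows": [
    [0,0,0,0,0,0.17],
    [0,0,0,0,0,0.34],
    [0,0,0,0,0,0.51],
    [0,0,0,0,0,0.68],
    [0,0,0,0,0,0.85],
    [0,0,0,0,0,1.02],
    [0,0,0,0,0,1.19],
    [0,0,0,0,0,1.36]
  ]
}}

```text
clock: 29.55
tool_pos: [0.45, 0.1615, 0.1604]
orientation: [180.0, -0.1, -144.1]
force: [0.2, -0.4, -0.8]
opening: 0.0394
gripper_force: 30.0
```

Emit:
{"api": "carry_out", "payload": {
  "rows": [
    [0,0,0,0,0,0.17],
    [0,0,0,0,0,0.34],
    [0,0,0,0,0,0.51],
    [0,0,0,0,0,0.615],
    [0,0,0,0,0,0.615],
    [0,0,0,0,0,0.615]
  ]
}}

```text
clock: 30.3
tool_pos: [0.4505, 0.1618, 0.1611]
orientation: [-180.0, -0.1, -178.9]
force: [-0.6, 0.5, -1.3]
opening: 0.0388
gripper_force: 30.0
```

Run:
```python
from h import *
o=telemetry.get_obs();print(o["tool_pos"],o["orientation"],o["joint_pos"].round(1),o["opening"],o["gripper_force"],o["force"])
```

```text
[0.45054248 0.16184594 0.16113003] [-1.79962640e+02 -5.70878972e-02 -1.78906195e+02] [  43.4    3.7  -26.6   -0.   -59.8 -132.3] 0.038759513228003736 29.999579899013042 [-0.56454962  0.46920553 -1.30965526]
```

Emit:
{"api": "carry_out", "payload": {
  "rows": [
    [0,0,0.02,0,0,0],
    [0,0,0.045,0,0,0],
    [0,0,0.065,0,0,0],
    [0,0,0.076,0,0,0],
    [0,0,0.08,0,0,0],
    [0,0,0.08,0,0,0]
  ]
}}

```text
clock: 31.05
tool_pos: [0.4511, 0.1622, 0.082]
orientation: [180.0, 0.0, -179.0]
force: [0.4, -0.2, -1.8]
opening: 0.0395
gripper_force: 30.0
```

Run:
```python
from h import *
o=telemetry.get_obs();print(o["tool_pos"],o["opening"],o["gripper_force"],o["force"])
im,C=snap("wrist","w14.png"); t=tool()[:3,3]
a=im[165:265,180:330]; cv2.imwrite("pics/w14c.png",cv2.resize(a[:,:,::-1],(750,500),interpolation=cv2.INTER_CUBIC))
print("bolt pred",proj(C,[.456,.162,.076]),proj(C,[.4535,.16,.076]))
for r in range(212,250,3): print(r,[tuple(x) for x in im[r,234:272:4].tolist()])
```

```text
[0.45113526 0.16220821 0.08198677] 0.03950211776544293 29.999699341133237 [ 0.3890292  -0.15694221 -1.77601589]
bolt pred [251.57892398 211.59177661] [248.85803318 208.26371261]
212 [(220, 166, 61), (220, 167, 63), (225, 172, 66), (227, 176, 69), (226, 174, 66), (225, 174, 68), (225, 172, 61), (223, 171, 63), (222, 168, 66), (219, 165, 60)]
215 [(224, 171, 64), (219, 165, 60), (219, 165, 59), (226, 174, 66), (228, 176, 67), (226, 174, 66), (226, 173, 62), (226, 174, 66), (225, 173, 64), (223, 171, 67)]
218 [(224, 174, 65), (223, 168, 60), (211, 173, 125), (171, 164, 163), (167, 159, 159), (155, 149, 153), (169, 157, 151), (227, 178, 93), (227, 173, 60), (252, 214, 76)]
221 [(222, 168, 58), (204, 190, 183), (194, 189, 194), (188, 183, 186), (192, 186, 189), (192, 185, 189), (190, 185, 187), (190, 184, 190), (211, 181, 157), (255, 248, 95)]
224 [(172, 132, 63), (200, 195, 200), (195, 189, 194), (189, 183, 185), (191, 183, 188), (191, 183, 187), (193, 185, 190), (188, 182, 186), (190, 185, 190), (255, 232, 80)]
227 [(135, 102, 44), (156, 131, 103), (197, 189, 195), (194, 187, 191), (191
[... 550 characters left out ...]
5, 164, 63), (153, 115, 47), (142, 109, 44)]
239 [(133, 102, 40), (141, 106, 45), (139, 108, 42), (144, 110, 46), (140, 105, 44), (140, 106, 42), (135, 105, 45), (214, 161, 60), (193, 145, 56), (172, 129, 49)]
242 [(139, 107, 46), (138, 105, 43), (141, 108, 42), (144, 109, 49), (139, 107, 47), (141, 107, 45), (185, 141, 57), (218, 165, 63), (196, 149, 58), (183, 138, 55)]
245 [(139, 103, 46), (140, 108, 41), (142, 108, 45), (141, 106, 42), (139, 105, 39), (156, 119, 48), (223, 170, 63), (214, 164, 63), (197, 150, 61), (183, 136, 56)]
248 [(108, 98, 92), (111, 98, 91), (109, 99, 91), (110, 100, 93), (105, 95, 87), (140, 120, 96), (134, 116, 96), (133, 114, 94), (126, 112, 95), (120, 106, 94)]
```

Emit:
{"api": "carry_out", "payload": {
  "rows": [
    [0,0,0.005,0,0,0],
    [0,0,0.009,0,0,0],
    [0,0,0.012,0,0,0],
    [0,0,0.012,0,0,0]
  ]
}}

```text
clock: 31.6
tool_pos: [0.4508, 0.1619, 0.0695]
orientation: [-180.0, -0.0, -179.0]
force: [0.5, -0.9, -2.2]
opening: 0.0393
gripper_force: 30.0
```

Emit:
{"api": "carry_out", "payload": {
  "rows": [
    [0,0,0.004,0,0,0],
    [0,0,0.008,0,0,0],
    [0,0,0.012,0,0,0],
    [0,0,0.012,0,0,0]
  ]
}}

```text
clock: 32.1
tool_pos: [0.4507, 0.1619, 0.0574]
orientation: [-180.0, -0.0, -179.0]
force: [0.1, -0.1, -1.7]
opening: 0.039
gripper_force: 30.0
```

Emit:
{"api": "carry_out", "payload": {
  "rows": [
    [0,0,0.005,0,0,0],
    [0,0,0.009,0,0,0],
    [0,0,0.012,0,0,0],
    [0,0,0.0145,0,0,0],
    [0,0,0.0145,0,0,0]
  ]
}}

```text
clock: 32.72
tool_pos: [0.451, 0.1621, 0.0438]
orientation: [-180.0, 0.0, -179.0]
force: [-2.3, -1.1, 5.8]
opening: 0.039
gripper_force: 30.0
```

Emit:
{"api": "carry_out", "payload": {
  "rows": [
    [0,0,0,0,0,0],
    [0,0,0,0,0,0],
    [0,0,0,0,0,0],
    [0,0,0,0,0,0],
    [0,0,-0.05,0,0,0],
    [0,0,-0.1,0,0,0],
    [0,0,-0.15,0,0,0],
    [0,0,-0.19,0,0,0]
  ],
  "grip": 1
}}

```text
clock: 33.72
tool_pos: [0.4511, 0.1622, 0.2355]
orientation: [179.9, 0.1, -179.0]
force: [1.6, 0.4, -0.9]
opening: 0.0875
gripper_force: 0.0
```

Emit:
{"api": "carry_out", "payload": {
  "rows": [
    [-0.015,-0.016,0,0,0,-0.17],
    [-0.03,-0.033,0,0,0,-0.34],
    [-0.045,-0.049,0,0,0,-0.51],
    [-0.06,-0.066,0,0,0,-0.68],
    [-0.075,-0.082,0,0,0,-0.85],
    [-0.09,-0.098,0,0,0,-1.02],
    [-0.105,-0.115,0,0,0,-1.19],
    [-0.12,-0.131,0,0,0,-1.36]
  ]
}}

```text
clock: 34.72
tool_pos: [0.5735, 0.0325, 0.2331]
orientation: [180.0, -0.0, -100.8]
force: [0.0, 0.9, 0.1]
opening: 0.0874
gripper_force: 0.0
```

Emit:
{"api": "carry_out", "payload": {
  "rows": [
    [0,0,0,0,0,-0.17],
    [0,0,0,0,0,-0.323],
    [0,0,0,0,0,-0.323],
    [0,0,0,0,0,-0.323]
  ]
}}

```text
clock: 35.22
tool_pos: [0.573, 0.0332, 0.2332]
orientation: [180.0, 0.0, -82.8]
force: [0.1, -0.1, 1.1]
opening: 0.0875
gripper_force: 0.0
```

Run:
```python
from h import *
o=telemetry.get_obs();print(o["tool_pos"],o["orientation"],o["joint_pos"].round(1),o["opening"])
im,C=snap("wrist","w15.png"); print("peg pred",proj(C,[.5725,.033,.187]),proj(C,[.5725,.033,.127]))
t,_=snap("top","t15.png"); s,_=snap("side","s15.png")
a=np.hstack([cv2.resize(im,(400,300)),cv2.resize(s[100:250,180:380],(400,300))]);b=cv2.resize(t[150:260,130:330],(440,242))
c=np.zeros((600,800,3),np.uint8);c[:300]=a;c[300:542,:440]=b;cv2.imwrite("pics/c15.png",c[:,:,::-1])
```

```text
[0.57304184 0.03317955 0.23320511] [ 1.79994232e+02  5.89156016e-04 -8.27951771e+01] [ 22.8   9.9  -9.5  -0.  -70.6 -15.6] 0.08754856966649313
peg pred [251.58101097 189.40938787] [251.59558528 173.56887551]
```

View pics/c15.png

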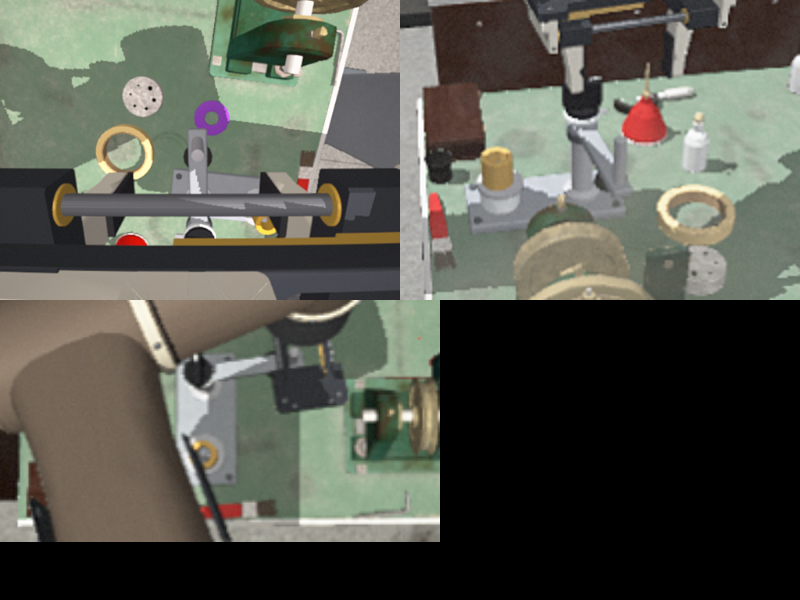

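Emit:
{"api": "carry_out", "payload": {
  "rows": [
    [0,0,0.03,0,0,0],
    [0,0,0.06,0,0,0],
    [0,0,0.085,0,0,0],
    [0,0,0.098,0,0,0],
    [0,0,0.104,0,0,0],
    [0,0,0.104,0,0,0]
  ]
}}

```text
clock: 36.12
tool_pos: [0.5734, 0.0332, 0.1296]
orientation: [-180.0, -0.0, -82.6]
force: [0.5, -0.5, -0.2]
opening: 0.0875
gripper_force: 0.0
```

Emit:
{"api": "carry_out", "payload": {
  "rows": [
    [0,0,0,0,0,0],
    [0,0,0,0,0,0],
    [0,0,0,0,0,0],
    [0,0,0,0,0,0],
    [0,0,0,0,0,0],
    [0,0,0,0,0,0],
    [0,0,0,0,0,0]
  ],
  "grip": -0.45
}}

```text
clock: 37.0
tool_pos: [0.5731, 0.0331, 0.1292]
orientation: [180.0, -0.0, -82.6]
force: [-0.0, -0.5, -0.4]
opening: 0.0261
gripper_force: 0.0
```

Run:
```python
from h import *
o=telemetry.get_obs();print(o["tool_pos"],o["orientation"],o["opening"],o["force"],o["gripper_force"])
P=np.array([.556,.162]); t=np.array(o["tool_pos"][:2]); T=tool()[:3,:3]; h0=np.radians(o["orientation"][2])
for k in range(1,12):
    h=h0-k*np.radians(8.8); q=P+.13*np.array([np.cos(h),np.sin(h)])-t
    print(k,np.degrees(h).round(1),(T.T@np.append(q,0))[:2].round(4),round(h0-h,3))
```

```text
[0.57311728 0.03310918 0.12921999] [ 1.79996459e+02 -1.98577308e-03 -8.26094142e+01] 0.026129628826526134 [-0.03889447 -0.46910172 -0.43501362] 0.0
1 -91.4 [-0.0016  0.0203] 0.154
2 -100.2 [-0.0061  0.0397] 0.307
3 -109.0 [-0.0136  0.0582] 0.461
4 -117.8 [-0.0238  0.0753] 0.614
5 -126.6 [-0.0365  0.0907] 0.768
6 -135.4 [-0.0514  0.1039] 0.922
7 -144.2 [-0.0682  0.1147] 1.075
8 -153.0 [-0.0864  0.1229] 1.229
9 -161.8 [-0.1057  0.1281] 1.382
10 -170.6 [-0.1255  0.1303] 1.536
11 -179.4 [-0.1454  0.1295] 1.689
```

Emit:
{"api": "carry_out", "payload": {
  "rows": [
    [-0.0016,0.0203,0,0,0,0.154],
    [-0.0061,0.0397,0,0,0,0.307],
    [-0.0136,0.0582,0,0,0,0.461],
    [-0.0238,0.0753,0,0,0,0.614],
    [-0.0365,0.0907,0,0,0,0.768],
    [-0.0514,0.1039,0,0,0,0.922],
    [-0.0682,0.1147,0,0,0,1.075],
    [-0.0864,0.1229,0,0,0,1.229]
  ]
}}

```text
clock: 38.0
tool_pos: [0.4396, 0.1032, 0.1294]
orientation: [-180.0, 0.0, -153.3]
force: [0.5, -0.5, -0.7]
opening: 0.0241
gripper_force: 0.3
```

Run:
```python
from h import *
o=telemetry.get_obs();print(o["tool_pos"],o["orientation"],o["opening"],o["force"],o["gripper_force"])
P=np.array([.556,.162]); t=np.array(o["tool_pos"][:2]); T=tool()[:3,:3]; h0=np.radians(o["orientation"][2])
for g in (-161.8,-170.6,-176,-179.4,-183,-185):
    h=np.radians(g); q=P+.13*np.array([np.cos(h),np.sin(h)])-t
    print(g,(T.T@np.append(q,0))[:2].round(4),round(h0-h,3))
```

```text
[0.43956747 0.10323916 0.12940408] [-1.79997516e+02  8.31025167e-03 -1.53325255e+02] 0.024114553099999526 [ 0.45994874 -0.5060101  -0.70671457] 0.26750036515295506
-161.8 [-0.0018  0.0194] 0.148
-170.6 [-0.0063  0.0388] 0.302
-176 [-0.0105  0.0504] 0.396
-179.4 [-0.0137  0.0574] 0.455
-183 [-0.0175  0.0646] 0.518
-185 [-0.0198  0.0685] 0.553
```

Emit:
{"api": "carry_out", "payload": {
  "rows": [
    [-0.0018,0.0194,0,0,0,0.148],
    [-0.0063,0.0388,0,0,0,0.302],
    [-0.0105,0.0504,0,0,0,0.396],
    [-0.0137,0.0574,0,0,0,0.455],
    [-0.015,0.06,0,0,0,0.455],
    [-0.015,0.06,0,0,0,0.455]
  ]
}}

```text
clock: 38.75
tool_pos: [0.4263, 0.1633, 0.1293]
orientation: [180.0, 0.0, -179.0]
force: [-0.1, -0.2, 0.8]
opening: 0.0238
gripper_force: 0.0
```

Emit:
{"api": "carry_out", "payload": {
  "rows": [
    [0,0.001,0,0,0,0],
    [0,0.002,0,0,0,0],
    [0,0.003,0,0,0,0],
    [0,0.003,0,0,0,0]
  ]
}}

```text
clock: 39.25
tool_pos: [0.4262, 0.1663, 0.1293]
orientation: [-180.0, -0.0, -179.1]
force: [0.3, -0.6, 0.0]
opening: 0.0244
gripper_force: 0.2
```

Still moving freely; push until the stop is felt.

Emit:
{"api": "carry_out", "payload": {
  "rows": [
    [0,0.001,0,0,0,0],
    [0,0.002,0,0,0,0],
    [0,0.003,0,0,0,0],
    [0,0.003,0,0,0,0]
  ]
}}

```text
clock: 39.75
tool_pos: [0.426, 0.169, 0.1292]
orientation: [-180.0, -0.0, -179.1]
force: [-0.1, -3.3, -0.0]
opening: 0.0241
gripper_force: 1.3
```

Emit:
{"api": "carry_out", "payload": {
  "rows": [
    [0,0.001,0,0,0,0],
    [0,0.002,0,0,0,0],
    [0,0.002,0,0,0,0]
  ]
}}

```text
clock: 40.12
tool_pos: [0.4259, 0.1709, 0.1291]
orientation: [-180.0, -0.0, -179.1]
force: [0.4, -5.3, -0.4]
opening: 0.0239
gripper_force: 2.5
```

Emit:
{"api": "carry_out", "payload": {
  "rows": [
    [0,0.001,0,0,0,0],
    [0,0.002,0,0,0,0],
    [0,0.003,0,0,0,0],
    [0,0.004,0,0,0,0],
    [0,0.004,0,0,0,0]
  ]
}}

```text
clock: 40.75
tool_pos: [0.4257, 0.1739, 0.129]
orientation: [-179.9, -0.1, -179.1]
force: [1.3, -9.1, 0.1]
opening: 0.024
gripper_force: 4.4
```

Run:
```python
from h import *
o=telemetry.get_obs();print(o["tool_pos"],o["opening"],o["force"],o["moment"])
im,C=snap("wrist","w16.png"); t,Ct=snap("top","t16.png"); s,Cs=snap("side","s16.png")
# peg in side view: bright column near predicted
for y in (.155,.160,.165): print(y,proj(Cs,[.4245,y,.187]),proj(Cs,[.4245,y,.127]))
u,v=map(int,proj(Cs,[.4245,.16,.16])); g=cv2.cvtColor(s,cv2.COLOR_RGB2GRAY)
for r in range(v-12,v+16,4): print(r,g[r,u-12:u+14].tolist())
```

```text
[0.42569449 0.17391094 0.12896937] 0.023987799327161927 [ 1.32868601 -9.10287405  0.07903808] [-3.23073331 -0.8156008   0.06277491]
0.155 [216.29344356 145.60714553] [218.05139436 166.85587958]
0.16 [216.13267355 144.47526269] [217.88823872 165.68100016]
0.165 [215.97326247 143.35252298] [217.72640641 164.51517145]
142 [184, 183, 184, 179, 178, 177, 181, 177, 178, 176, 177, 180, 177, 177, 177, 175, 178, 176, 177, 178, 177, 181, 178, 179, 180, 176]
146 [157, 137, 95, 165, 183, 179, 178, 178, 175, 181, 178, 177, 178, 179, 177, 175, 177, 178, 180, 182, 175, 177, 180, 180, 181, 182]
150 [147, 146, 59, 145, 149, 134, 141, 139, 65, 179, 165, 162, 168, 169, 166, 166, 168, 163, 167, 165, 175, 175, 176, 178, 173, 179]
154 [63, 69, 69, 71, 69, 76, 77, 73, 58, 81, 180, 175, 170, 172, 168, 172, 172, 169, 172, 178, 175, 176, 175, 176, 178, 176]
158 [66, 68, 70, 67, 64, 70, 66, 75, 68, 84, 145, 168, 141, 152, 143, 143, 150, 165, 172, 181, 190, 186, 182, 180, 181, 174]
162 [62, 69, 72, 71, 72, 72, 68, 61, 55, 44, 72, 169, 145, 140, 138, 141, 146, 205, 212, 195, 203, 213, 203, 207, 211, 220]
166 [71, 76, 73, 70, 70, 72, 62, 91, 209, 224, 220, 219, 199, 193, 196, 192, 194, 198, 193, 186, 131, 134, 139, 141, 144, 143]
```

Emit:
{"api": "carry_out", "payload": {
  "rows": [
    [0,-0.006,0,0,0,0],
    [0,-0.01,0,0,0,0],
    [0,-0.01,0,0,0,0],
    [0,-0.01,0,0,0,0],
    [0,-0.01,-0.02,0,0,0],
    [0,-0.01,-0.06,0,0,0],
    [0,-0.01,-0.1,0,0,0],
    [0,-0.01,-0.12,0,0,0]
  ],
  "grip": 0.4
}}

```text
clock: 41.9
tool_pos: [0.427, 0.1661, 0.2517]
orientation: [179.9, 0.2, -179.1]
force: [-0.0, 0.5, 0.3]
opening: 0.0613
gripper_force: 0.0
```

Emit:
{"api": "carry_out", "payload": {
  "rows": [
    [-0.03,0,0,0,0,0],
    [-0.06,0,0,0,0,0],
    [-0.09,0,0,0,0,0],
    [-0.11,0,0,0,0,0],
    [-0.13,0,0,0,0,0],
    [-0.13,0,0,0,0,0],
    [-0.13,0,0,0,0,0]
  ],
  "grip": 1
}}

```text
clock: 42.78
tool_pos: [0.5558, 0.1674, 0.249]
orientation: [-180.0, -0.0, -179.1]
force: [-0.6, 0.8, 0.6]
opening: 0.0878
gripper_force: 0.0
```

```bash
cat > knob.py <<'E'
from h import *
o=telemetry.get_obs();print(o["tool_pos"],o["orientation"],o["opening"])
im,C=snap("wrist","w%d.png"%int(o["clock"]*10)); c=proj(C,[.556,.162,.185]); print("pred",c)
# rectify plane z=.185: 1 mm/px, 120x120 around the prediction (rows +x up? u=world x, v=world y)
n=100; g=np.zeros((n,n,3),np.uint8); M=np.zeros((n,n,2),np.float32)
for i in range(n):
    for j in range(n): M[i,j]=proj(C,[.506+j*.001,.112+i*.001,.185])
g=cv2.remap(im,M[:,:,0],M[:,:,1],cv2.INTER_LINEAR); cv2.imwrite("pics/k.png",g[:,:,::-1])
v=g.max(2); print("rows y=.112.., cols x=.506..; step 4mm")
for i in range(0,n,4): print(" ".join("%3d"%x for x in v[i,::4]))
E
python3 knob.py
```

```text
[0.55580837 0.16740586 0.249004  ] [-1.79993516e+02 -3.01735120e-02 -1.79097007e+02] 0.08780173892035424
pred [245.93762288 184.62850043]
rows y=.112.., cols x=.506..; step 4mm
117 117 115 117 118 116 116 118 120 119 113 114 115 116 114 116 115 115 115 118 129 207 206 126 116
118 118 114 116 114 116 117 117 118 119 116 115 117 113 114 113 115 115 118 118 142 208 185 117 112
115 115 119 116 115 117 119 120 118 116 115 115 114 113 116 130 136 117 119 116 147 207 155 115 110
116 115 119 117 116 116 119 121 118 114 111 117 114 115 114 188 194 125 120 117 147 208 149 115 112
117 116 121 117 117 114 120 117 119 117 114 115 116 118 170 191 188 190 122 117 146 208 172 119 115
115 115 116 117 119 116 118 116 117 115 115 116 115 129 194 192 186 189 191 121 128 208 198 120 115
130 129 131 132 129 131 127 123 123 127 123 122 184 188 171 198 193 193 193 189 126 194 209 153 116
142 144 141 143 143 144 146 145 145 145 145 211 147 206 120 199 194 194 193 191 178 129 210 205 132
143 146 144 142 144 146 144 145 144 202 155 119 119 211 114 196 192 197 155 117 115 123 148 209 206
140 144 142 142 143 148
[... 876 characters left out ...]

228 228 226 226 227 228 226 225 226 228 231 215 144 221 118 179 184 188 192 196 194 196 196 197 197
228 228 230 228 228 227 227 229 226 228 228 201 130 180 113 166 180 193 189 192 195 194 193 192 192
182 181 185 191 189 196 196 198 200 203 203 205 209 195 178 175 164 183 190 190 195 194 195 192 191
193 196 191 194 183 163 168 171 185 186 186 191 190 189 191 176 168 170 186 191 192 191 194 195 191
196 198 191 189 176 166 174 185 190 192 188 191 197 189 194 183 170 166 179 195 197 197 192 193 189
189 191 186 183 170 174 177 182 189 190 197 188 193 191 195 185 174 163 169 192 202 200 195 191 193
195 189 183 178 175 178 186 195 191 188 198 189 193 188 189 184 179 166 165 180 195 195 199 195 191
```

Run:
```python
import cv2,numpy as np
v=cv2.imread("pics/k.png").max(2)
for j in range(56,84,2):
    r=np.where((v[30:75,j]<80)|((v[30:75,j]>150)&False))[0]+30; print(j,r.min() if len(r) else None,r.max() if len(r) else None,v[42:62,j].tolist())
```

```text
56 38 65 [47, 36, 30, 29, 32, 32, 35, 37, 40, 38, 36, 30, 32, 30, 28, 28, 32, 42, 48, 47]
58 40 62 [39, 34, 29, 29, 34, 36, 40, 40, 40, 37, 32, 35, 32, 31, 29, 26, 31, 42, 46, 51]
60 43 59 [87, 60, 36, 31, 32, 34, 35, 38, 47, 51, 46, 35, 31, 30, 28, 27, 33, 59, 106, 145]
62 44 58 [126, 113, 72, 36, 32, 34, 36, 62, 135, 179, 146, 77, 33, 28, 28, 29, 64, 137, 183, 194]
64 44 58 [122, 114, 70, 35, 34, 36, 34, 71, 163, 224, 178, 89, 36, 28, 27, 27, 67, 152, 194, 194]
66 44 58 [120, 114, 71, 35, 33, 34, 34, 67, 163, 222, 181, 91, 37, 29, 28, 27, 64, 147, 194, 197]
68 44 58 [119, 114, 71, 35, 33, 35, 35, 67, 159, 220, 182, 92, 37, 28, 29, 28, 65, 148, 195, 198]
70 44 58 [119, 112, 71, 38, 33, 35, 36, 68, 157, 220, 182, 94, 36, 30, 30, 26, 61, 146, 193, 199]
72 44 58 [118, 114, 73, 34, 32, 37, 37, 65, 154, 219, 185, 96, 37, 29, 26, 27, 58, 137, 188, 197]
74 45 57 [116, 114, 87, 45, 30, 35, 35, 65, 151, 216, 184, 101, 32, 26, 26, 37, 102, 165, 190, 193]
76 46 57 [118, 118, 113, 89, 63, 44, 36, 58, 139, 202, 174, 92, 37, 37, 51, 73, 137, 186, 196, 195]
78 None None [119, 118, 120, 118, 115, 113, 106, 99, 100, 111, 106, 99, 102, 111, 115, 120, 148, 187, 194, 192]
80 None None [120, 118, 122, 118, 118, 117, 116, 119, 119, 119, 118, 119, 117, 119, 118, 130, 164, 190, 196, 194]
82 None None [120, 121, 120, 119, 118, 119, 119, 116, 116, 118, 118, 118, 118, 115, 119, 144, 186, 196, 195, 193]
```

Emit:
{"api": "carry_out", "payload": {
  "rows": [
    [0,-0.004,0,0,0,-0.17],
    [0,-0.004,0,0,0,-0.34],
    [0,-0.004,0,0,0,-0.51],
    [0,-0.004,0,0,0,-0.68],
    [0,-0.004,0,0,0,-0.85],
    [0,-0.004,0,0,0,-1.02],
    [0,-0.004,0,0,0,-1.19],
    [0,-0.004,0,0,0,-1.36]
  ]
}}

```text
clock: 43.82
tool_pos: [0.5557, 0.1635, 0.2498]
orientation: [-180.0, 0.0, -100.8]
force: [-0.2, -0.8, 0.4]
opening: 0.0877
gripper_force: 0.0
```

Emit:
{"api": "carry_out", "payload": {
  "rows": [
    [0,0,0,0,0,-0.17],
    [0,0,0,0,0,-0.34],
    [0,0,0,0,0,-0.51],
    [0,0,0,0,0,-0.68],
    [0,0,0,0,0,-0.85],
    [0,0,0,0,0,-1.02],
    [0,0,0,0,0,-1.19],
    [0,0,0,0,0,-1.36]
  ]
}}

```text
clock: 44.82
tool_pos: [0.5557, 0.1635, 0.2498]
orientation: [-180.0, -0.0, -22.9]
force: [-0.2, 0.0, -0.2]
opening: 0.0877
gripper_force: 0.0
```

Emit:
{"api": "carry_out", "payload": {
  "rows": [
    [0,0,0,0,0,-0.17],
    [0,0,0,0,0,-0.34],
    [0,0,0,0,0,-0.4],
    [0,0,0,0,0,-0.405],
    [0,0,0,0,0,-0.405],
    [0,0,0,0,0,-0.405]
  ]
}}

```text
clock: 45.58
tool_pos: [0.5562, 0.1634, 0.2494]
orientation: [-180.0, -0.0, -0.1]
force: [0.0, -0.6, -0.1]
opening: 0.0875
gripper_force: 0.0
```

```bash
python3 knob.py | head -2
python3 - <<'E'
import cv2,numpy as np
v=cv2.imread("pics/k.png").max(2)
for i in (44,46,48,54,56): print("row",i,v[i,10:100:3].tolist())
for j in (26,30,34,38,44,50,60,70): print("col",j,v[36:72:2,j].tolist())
E
python3 -c "
from h import *
print(telemetry.get_obs()['joint_pos'].round(1))"
```

```text
[0.55616272 0.16336793 0.24939823] [-1.79992722e+02 -8.88203128e-03 -8.87110382e-02] 0.08749749998056647
pred [252.81203159 183.35723881]
row 44 [229, 228, 231, 160, 116, 116, 119, 122, 53, 37, 34, 29, 29, 29, 31, 32, 30, 29, 29, 32, 152, 101, 138, 182, 192, 195, 144, 147, 150, 148]
row 46 [228, 231, 217, 38, 40, 41, 41, 41, 44, 32, 31, 30, 33, 34, 33, 32, 30, 32, 34, 27, 70, 103, 132, 153, 201, 195, 146, 146, 146, 145]
row 48 [230, 230, 162, 46, 51, 51, 51, 51, 48, 38, 33, 35, 35, 35, 28, 28, 30, 29, 32, 28, 21, 89, 129, 132, 194, 190, 150, 146, 146, 144]
row 54 [231, 230, 162, 56, 57, 57, 56, 56, 55, 54, 34, 30, 31, 36, 39, 38, 44, 43, 40, 27, 21, 116, 136, 138, 169, 176, 143, 146, 145, 146]
row 56 [229, 228, 200, 48, 43, 44, 44, 43, 44, 46, 39, 31, 30, 28, 28, 29, 29, 28, 34, 27, 36, 89, 112, 137, 172, 171, 141, 144, 158, 188]
col 26 [140, 140, 150, 222, 119, 41, 51, 55, 57, 57, 41, 131, 202, 143, 142, 204, 233, 231]
col 30 [140, 142, 148, 220, 118, 41, 53, 53, 59, 56, 43, 105, 195, 142, 218, 233, 232, 234]
col 34 [141, 143, 135, 138, 53, 44, 48, 53, 56, 55, 44, 44, 114, 208, 236, 233, 232, 232]
col 38 [115, 62, 56, 56, 36, 29, 31, 34, 53, 52, 45, 41, 60, 56, 71, 191, 235, 231]
col 44 [55, 55, 57, 48, 27, 31, 30, 34, 34, 30, 28, 37, 57, 58, 58, 57, 60, 190]
col 50 [55, 54, 54, 47, 31, 30, 33, 157, 192, 39, 27, 29, 56, 56, 56, 55, 54, 96]
col 60 [38, 52, 55, 50, 31, 31, 30, 134, 212, 43, 29, 28, 54, 54, 55, 50, 125, 239]
col 70 [154, 164, 148, 187, 152, 70, 21, 26, 23, 21, 36, 143, 179, 166, 240, 237, 229, 230]
[ 35.7  10.   -7.3  -0.  -72.7  54.2]
```

```bash
python3 - <<'E'
import cv2,numpy as np
v=cv2.imread("pics/k.png").max(2); 
for i in (50,51,52): print(i,[(j+10,int(x)) for j,x in enumerate(v[i,10:80])][::2])
E
ls -t pics|head -3
```

```text
50 [(10, 230), (12, 233), (14, 236), (16, 159), (18, 47), (20, 54), (22, 55), (24, 56), (26, 55), (28, 54), (30, 53), (32, 54), (34, 53), (36, 52), (38, 34), (40, 35), (42, 31), (44, 34), (46, 35), (48, 60), (50, 157), (52, 148), (54, 134), (56, 134), (58, 133), (60, 134), (62, 134), (64, 106), (66, 34), (68, 27), (70, 26), (72, 87), (74, 210), (76, 209), (78, 209)]
51 [(10, 231), (12, 232), (14, 234), (16, 159), (18, 47), (20, 53), (22, 56), (24, 56), (26, 58), (28, 57), (30, 56), (32, 55), (34, 56), (36, 55), (38, 44), (40, 32), (42, 33), (44, 34), (46, 34), (48, 79), (50, 228), (52, 222), (54, 211), (56, 212), (58, 212), (60, 214), (62, 215), (64, 169), (66, 39), (68, 27), (70, 24), (72, 89), (74, 216), (76, 216), (78, 216)]
52 [(10, 230), (12, 231), (14, 235), (16, 157), (18, 49), (20, 57), (22, 57), (24, 56), (26, 57), (28, 57), (30, 59), (32, 57), (34, 56), (36, 57), (38, 53), (40, 31), (42, 33), (44, 34), (46, 32), (48, 72), (50, 192), (52, 194), (54, 191), (56, 206), (58, 213), (60, 212), (62, 213), (64, 170), (66, 38), (68, 27), (70, 23), (72, 92), (74, 211), (76, 212), (78, 212)]
k.png
w455.png
w427.png
```

Emit:
{"api": "carry_out", "payload": {
  "rows": [
    [-0.003,0.0005,0.03,0,0,0],
    [-0.003,0.0005,0.06,0,0,0],
    [-0.003,0.0005,0.09,0,0,0],
    [-0.003,0.0005,0.106,0,0,0],
    [-0.003,0.0005,0.114,0,0,0],
    [-0.003,0.0005,0.114,0,0,0]
  ]
}}

```text
clock: 46.38
tool_pos: [0.5535, 0.1629, 0.1354]
orientation: [180.0, -0.0, -0.0]
force: [-0.7, 0.4, 0.4]
opening: 0.0876
gripper_force: 0.0
```

Emit:
{"api": "carry_out", "payload": {
  "rows": [
    [0,0,0,0,0,0],
    [0,0,0,0,0,0],
    [0,0,0,0,0,0],
    [0,0,0,0,0,0],
    [0,0,0,0,0,0],
    [0,0,0,0,0,0],
    [0,0,0,0,0,0],
    [0,0,0,0,0,0]
  ],
  "grip": -1
}}

```text
clock: 47.38
tool_pos: [0.5534, 0.1632, 0.1353]
orientation: [-180.0, -0.0, -0.0]
force: [-2.6, 9.2, 0.5]
opening: 0.0136
gripper_force: 30.0
```

Emit:
{"api": "carry_out", "payload": {
  "rows": [
    [0,0,0,0,0,0],
    [0,0,0,0,0,0],
    [0,0,0,0,0,0],
    [0,0,0,0,0,0]
  ]
}}

```text
clock: 47.88
tool_pos: [0.5534, 0.1632, 0.1353]
orientation: [-180.0, -0.0, -0.0]
force: [-1.4, 4.8, 1.1]
opening: 0.0139
gripper_force: 30.0
```

Emit:
{"api": "carry_out", "payload": {
  "rows": [
    [0,0,0,0,0,0.15],
    [0,0,0,0,0,0.3],
    [0,0,0,0,0,0.45],
    [0,0,0,0,0,0.6],
    [0,0,0,0,0,0.75],
    [0,0,0,0,0,0.9]
  ]
}}

```text
clock: 48.62
tool_pos: [0.5534, 0.1634, 0.1353]
orientation: [-180.0, 0.0, -51.9]
force: [-1.5, 6.2, -0.9]
opening: 0.014
gripper_force: 29.9
```

```bash
python3 -c "
from h import *
o=telemetry.get_obs();print(o['force'],o['moment'],o['opening'],o['gripper_force'],o['orientation'])"
```

```text
[-1.53280788  6.20729393 -0.8715608 ] [2.13284231 0.55104353 0.05206838] 0.013974766149020785 29.947390258312225 [-1.79959731e+02  2.36131417e-02 -5.18788151e+01]
```

Emit:
{"api": "carry_out", "payload": {
  "rows": [
    [0,0,0,0,0,0.16],
    [0,0,0,0,0,0.32],
    [0,0,0,0,0,0.48],
    [0,0,0,0,0,0.64],
    [0,0,0,0,0,0.8],
    [0,0,0,0,0,0.96],
    [0,0,0,0,0,1.12],
    [0,0,0,0,0,1.28]
  ]
}}

```text
clock: 49.62
tool_pos: [0.5535, 0.1635, 0.1353]
orientation: [180.0, 0.1, -125.2]
force: [-0.6, 5.5, 0.1]
opening: 0.014
gripper_force: 30.0
```

Emit:
{"api": "carry_out", "payload": {
  "rows": [
    [0,0,0,0,0,0.1],
    [0,0,0,0,0,0.2],
    [0,0,0,0,0,0.3],
    [0,0,0,0,0,0.4],
    [0,0,0,0,0,0.5]
  ]
}}

```text
clock: 50.25
tool_pos: [0.5536, 0.1635, 0.1353]
orientation: [180.0, 0.1, -153.8]
force: [-1.1, 5.1, -0.8]
opening: 0.014
gripper_force: 30.0
```

```bash
python3 -c "
from h import *
o=telemetry.get_obs();print(o['force'],o['moment'],o['opening'],o['gripper_force'],o['orientation'],o['joint_pos'].round(1))"
```

```text
[-1.13731907  5.08942113 -0.77873957] [2.25012182 0.09014006 0.04126058] 0.013996970622936509 29.96038019657135 [ 1.79967922e+02  5.88852546e-02 -1.53771940e+02] [ 35.8  14.3 -17.2  -0.  -58.5 -99.6]
```

Emit:
{"api": "carry_out", "payload": {
  "rows": [
    [0,0,0,0,0,0.08],
    [0,0,0,0,0,0.16],
    [0,0,0,0,0,0.24],
    [0,0,0,0,0,0.32],
    [0,0,0,0,0,0.4],
    [0,0,0,0,0,0.48],
    [0,0,0,0,0,0.56]
  ]
}}

```text
clock: 51.12
tool_pos: [0.5536, 0.1634, 0.1353]
orientation: [179.9, 0.0, 174.2]
force: [-0.3, 4.9, -1.3]
opening: 0.0137
gripper_force: 30.0
```

```bash
python3 -c "
from h import *
o=telemetry.get_obs();print(o['force'],o['moment'],o['opening'],o['gripper_force'],o['orientation'],o['joint_pos'].round(1))"
```

```text
[-0.31716032  4.93087028 -1.32305543] [ 2.09121682 -0.15820755  0.12770964] 0.013652503132428816 29.959275126457214 [1.79942708e+02 3.95049045e-02 1.74186274e+02] [  35.8   14.3  -17.2   -0.   -58.5 -131.6]
```

Emit:
{"api": "carry_out", "payload": {
  "rows": [
    [0,0,0,0,0,0.08],
    [0,0,0,0,0,0.16],
    [0,0,0,0,0,0.24],
    [0,0,0,0,0,0.32],
    [0,0,0,0,0,0.4]
  ]
}}

```text
clock: 51.75
tool_pos: [0.5537, 0.1634, 0.1353]
orientation: [179.9, 0.0, 151.3]
force: [-0.0, 4.3, -0.3]
opening: 0.0141
gripper_force: 30.0
```

```bash
python3 -c "
from h import *
o=telemetry.get_obs();print(o['force'],o['moment'],o['opening'],o['gripper_force'],o['orientation'],o['joint_pos'].round(1))"
```

```text
[-0.00925106  4.26198387 -0.29266621] [ 1.87239636 -0.20075376  0.16779741] 0.014058286140663382 29.959405660629272 [1.79939764e+02 1.90707950e-02 1.51271372e+02] [  35.8   14.3  -17.2   -0.   -58.5 -154.6]
```

Emit:
{"api": "carry_out", "payload": {
  "rows": [
    [0,0,0,0,0,0],
    [0,0,0,0,0,0],
    [0,0,0,0,0,0],
    [0,0,0,0,0,0],
    [0,0,0,0,0,0],
    [0,0,-0.03,0,0,0],
    [0,0,-0.08,0,0,0],
    [0,0,-0.13,0,0,0]
  ],
  "grip": 1
}}

```text
clock: 52.75
tool_pos: [0.5531, 0.1626, 0.2666]
orientation: [-180.0, -0.0, 151.4]
force: [1.2, 0.7, -0.4]
opening: 0.0856
gripper_force: 0.0
```

Emit:
{"api": "carry_out", "payload": {
  "rows": [
    [0,0,0,0,0,0],
    [0,0,0,0,0,0],
    [0,0,0,0,0,0]
  ]
}}

```text
clock: 53.12
tool_pos: [0.5527, 0.1625, 0.2639]
orientation: [-179.9, -0.1, 151.4]
force: [0.1, 0.3, -0.3]
opening: 0.0877
gripper_force: 0.0
```

Run:
```python
from h import *
o=telemetry.get_obs();print(o['tool_pos'],o['force'],o['opening'])
s,C=snap("side","s99.png"); g=cv2.cvtColor(s,cv2.COLOR_RGB2HSV)
m=cv2.inRange(g,np.array((15,90,90)),np.array((30,255,255)))
n,_,st,ce=cv2.connectedComponentsWithStats(m)
p,q=proj(C,[.448,.1625,.087]),proj(C,[.448,.1625,.047]); print("bush top/bottom px",p,q)
for i in range(1,n):
    if st[i][4]>15 and abs(ce[i]-p).max()<40: print(st[i],ce[i])
for z in (.105,.127): print("peg px if down/up",z,proj(C,[.4235,.1625,z]),"top",proj(C,[.4235,.1625,z+.06]))
u=int(proj(C,[.4235,.1625,.14])[0]); k=cv2.cvtColor(s,cv2.COLOR_RGB2GRAY)
for c in range(u-3,u+5): print(c,k[135:190:2,c].tolist())
```

```text
[0.55266441 0.16252526 0.26392804] [ 0.07329864  0.29958292 -0.31423007] 0.08766294930147824
bush top/bottom px [228.38369718 177.45966633] [229.23544765 190.16010795]
[223 178  16  17 191] [230.81151832 187.12041885]
peg px if down/up 0.105 [218.01740421 172.53665452] top [216.28510663 151.89566318]
peg px if down/up 0.127 [217.39393095 165.1372494 ] top [215.62423711 143.95247901]
214 [48, 46, 50, 57, 61, 66, 71, 69, 66, 128, 151, 71, 79, 72, 76, 84, 77, 65, 63, 140, 142, 139, 120, 170, 181, 134, 106, 109]
215 [50, 53, 52, 62, 69, 69, 74, 70, 65, 162, 130, 123, 126, 123, 129, 145, 114, 72, 129, 135, 132, 141, 117, 175, 183, 169, 165, 171]
216 [45, 52, 54, 59, 65, 64, 76, 70, 77, 158, 138, 131, 133, 126, 127, 123, 122, 128, 118, 119, 133, 141, 115, 181, 184, 161, 162, 161]
217 [50, 56, 48, 67, 69, 70, 71, 66, 131, 159, 145, 139, 139, 134, 136, 137, 133, 135, 132, 128, 129, 143, 115, 181, 185, 161, 160, 159]
218 [52, 52, 60, 54, 60, 79, 79, 69, 58, 156, 146, 143, 144, 142, 141, 141, 146, 140, 140, 140, 131, 143, 119, 179, 181, 156, 155, 201]
219 [50, 59, 56, 50, 57, 106, 96, 81, 90, 161, 126, 138, 141, 146, 146, 149, 145, 141, 144, 141, 133, 137, 118, 181, 173, 157, 184, 251]
220 [52, 52, 56, 56, 55, 68, 99, 166, 193, 173, 68, 128, 155, 120, 131, 131, 136, 145, 142, 143, 129, 135, 126, 181, 178, 156, 234, 248]
221 [45, 39, 52, 55, 56, 42, 166, 183, 183, 181, 181, 181, 195, 73, 92, 73, 50, 106, 130, 129, 136, 134, 119, 188, 173, 164, 245, 246]
```

```bash
python3 -c "
from plant import workorder
print(workorder.close_job())"
```

```text
the job is handed in; nothing more can be done
None
```

The job is handed in: the spacer, the one washer I found and the bushing are on the bolt, the arm is fully over, and the knob was tightened until its clutch slipped. The gripper is open and clear of everything. I checked the clamped state from knob torque (about 0.17 N m) and peg position in the last side picture, and no verdict came back.

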